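# Drive a gib key tight into a pulley hub

### The arm

A 6-joint arm with a two-finger parallel gripper is mounted at the origin on the work surface. World frame = base frame: x ahead of the robot, y to its left, z up, the work surface at z = 0. Lengths are in m, angles in rad, forces in N, time in s.
With the tool pointing down it reaches from about 0.375 to 0.9 m from the base axis. Payload 3.1 kg.
Tool frame: the origin (TCP) lies midway between the tips of the shut fingers; the grasp point (between the pads) lies 19 mm behind it (manip.hold_point_z is the distance from the TCP to the grasp point, in m); z points along the fingers, y is the direction in which the jaws open and shut (so a half turn about z gives the same grasp; the last joint's range is limited). The gripper opens to 85 mm and grips with 20 to 120 N. Pads are 22 mm wide; open, the fingers measure 114 mm over their backs; the gripper's body (76 mm by 85 mm) begins 54 mm behind the grasp point. The pads swing forward as they close: fully open they stand 13 mm farther back than shut.
Start: joints at [-1.327, 0.527, 1.433, -0, 1.181, -0.178], TCP at [0.256, -0.57, 0.231] pointing down, gripper open.
Joint ranges: [-3.08, 3.08], [-0.75, 2.2], [0.22, 2.44], [-1.43, 4.57], [0, 2.65], [-2.85, 2.85]. Speed limits (rad/s): [2.79, 2.79, 3.14, 3.14, 3.14, 3.14].

### API

Orientations are given as a unit quaternion [x, y, z, w].
In Python, from station import manip gives the robot as it stands.
- The arm moves only by the tool drive_tool, never from a script. Its argument "motion" is one flat list of numbers, 7 for each row, row after row: the shift along the tool's x, y, z in mm, then the turn, a rotation vector about the tool's x, y, z in degrees, then the finger opening in mm, from 0 to 85.4. A call has 1 to 8 rows; each row is the pose to reach, as a shift and turn from the pose measured when the call began, along the tool's axes at that moment; what a row does not reach only later rows make up. A row lasts 1/8 s, in which the tool goes at most 62.5 mm and 10.7 degrees, less where a joint would pass 70% of its speed; a pose out of reach is approached as far as the arm can. A call with a gripper value outside its range is refused whole. The fingers move at their own pace and stop on an object; "force" is the grip in N (left out, the last holds). Time passes only in rows, so rows that repeat a pose let the fingers close. It gives the time, the measured TCP pose, the force and the opening at its end, in the units of the state.
- manip.sense(): the state, without advancing time (a new reading comes with each control period).
- manip.snapshot(name): name is "side" or "top"; returns a dict with "color" (420x560x3 uint8, red, green, blue), "fx", "fy", "cx", "cy" (pixels), "view" (4x4, takes a point from world to camera coordinates). Camera axes: x right, y up, looking along -z (the intrinsics and any distortion apply to the point x, -y, -z); pixel columns grow to the right and rows downward; lengths in m; the calibration is good to about 2 mm. A picture is of the moment at which its call begins. There is no depth.
- manip.sign_off(): hands the job in, once; it reports no verdict.
The state is a dict: "t": time; "q": joint angles; "qd": joint speeds; "tau": joint torques, N m; "tcp_pos": TCP position; "tool_rot": TCP orientation; "force": force on the tool from outside, world axes, zero at the start; "ft_torque": the same for the moment, N m; "finger_gap": opening from 0.0 (shut) to 1.0 (fully open).
Only numpy, scipy, OpenCV 4.12 (cv2) and the standard library are available. Lean on these libraries where they do the work, as an engineer would, in place of code of your own. Each camera call takes 0.05 s, during which the arm holds its last target.

### The job

Take the gib key with the yellow head from the key rack, start it in the keyway gap between the pulley's hub and the shaft with its sloping side towards the hub, and push or tap it down until it sits tight, without forcing it so hard that the hub cracks. Leave it wedged there upright, and leave the spare key with the red head and the other things on the bench alone.

Things in the scene. Friction and masses are not known exactly. Their poses are not given: they have to be found in the camera images.
- key_head (a point): Gib key with a yellow head, steel, about 0.28 kg, hanging upright in the rack; this point is the centre of its head, a block 30 x 22 x 36 mm (its x, y, z). Below it hang a 70 mm tapered shank and a 5 mm nose. z is up; grip the head across y from above. Pushed down on the head, 12 to 16 N sets the key tight; 8 N or less leaves it loose; over 20 N can crack the hub.
- key_slope (a point): Middle of the yellow head's face above the shank's sloping side, 15 mm from key_head along the key's +x.
- key_tip (a point): End of the yellow key's nose (5 x 9 mm), 93 mm below key_head. Shank: 14 mm wide (y); flat face upright at x = -9 mm; sloping face at x = +8.75 mm under the head, running in to x = 0 at the shank's lower end (1 in 8), so nose and shank end are centred 4.5 mm to -x of this axis. When wedging, the push grows by about 6 N per mm driven, and the key stays put when let go.
- spare_head (a point): Same sort of key with a red head, in the other place of the rack; centre of its head. Not to be used or moved.
- rack: Fixed key rack: base 170 x 75 mm, upright rail 16 mm thick (y) and 82 mm high with two slots at x = -30 and +30 mm; both keys' axes point as the rack's do; each key hangs by its head on the rail's top, 82 mm above the bench. Origin on the bench, under its middle.
- keyway (a point): Middle of the keyway's mouth, level with the hub's top face (95 mm above the bench), 21 mm from the shaft's axis. x points from the shaft to the hub's sloping wall; the key's x must point the same way. Gap 17 mm (y) by 10.7 to 16 mm (x), unknown, with a 3 mm lead-in all round; as shaft and hub both sit loosely, the depth of key_tip where the key is tight is 37 to 70 mm below, unknown.
- hub: Steel pulley on a fixed blue stand, 140 mm over its rim, grey hub, top 95 mm above the bench; origin on the bench under the shaft's axis, x towards the keyway. Keyway 50 mm deep through the hub: upright wall on the shaft, wall sloping 1 in 8 on the hub, free space below. The key first drags the loose hub 0.5 to 2.2 mm along x (push of 4 to 7 N), then goes tight.
- bearing_center (a point): Ball bearing lying flat, 62 mm across, 16 mm high; its centre. Bystander.
- tin_center (a point): Red tin, 74 mm across, 95 mm high; its centre. Bystander.
- partsbin_center (a point): Loose blue picking bin, 160 x 100 x 75 mm; its centre. Bystander.
There are look-alikes about, which are no part of the job. Leave any blue look-alike of the part that bears key_head alone. Leave any pink look-alike of the part that bears keyway alone.

How it is judged:
By the outcome, as a careful person would: the job done as asked, in the order asked, and still so for the second after the job is handed in, with the robot touching nothing.
It also fails if it takes over 50 s, if anything falls off the work surface, if the arm or the gripper's body presses on something with over 40 N, if the wrist force passes 120 N, or if a joint passes its speed limit or range.

## Working session

There is one attempt and no reset: what is moved stays moved. The work goes in short steps, Python scripts to look and compute and a tool call to move; the robot and the scene stay as the last step left them, time stands still between calls to the robot, and variables do not carry over. Pictures are saved under pics/ and viewed, and the job is handed in when it is done.

Besides the shell and the picture viewer there is one more tool, called after "Emit:" as name(argument=value, ...) on one line, values as JSON. drive_tool: Moves the arm, as the interface text tells. Its arguments: {"type":"object","properties":{"motion":{"type":"array","items":{"type":"number"}},"force":{"type":"number"}},"required":["motion"]}

```bash
ls; mkdir -p pics; python3 - <<'E'
from station import manip
import cv2,numpy as np
s=manip.sense();print({k:np.round(v,3).tolist() for k,v in s.items()}, manip.hold_point_z)
for n in("side","top"):
    d=manip.snapshot(n);cv2.imwrite(f"pics/{n}0.png",d["color"][:,:,::-1]);np.savez(f"{n}0.npz",**d)
    print(n,[ (k,np.round(v,4).tolist()) for k,v in d.items() if k!="color"])
E
```

```text
pics
{'t': 0.0, 'q': [-1.327, 0.528, 1.434, 0.0, 1.181, -0.178], 'qd': [-0.0, 0.001, -0.0, -0.001, -0.002, -0.002], 'tau': [0.0, -44.235, -17.803, -0.0, 0.008, 0.0], 'tcp_pos': [0.256, -0.569, 0.23], 'tool_rot': [0.978, 0.21, -0.0, -0.001], 'force': [0.72, 0.235, 0.303], 'ft_torque': [0.047, 0.033, -0.004], 'finger_gap': 0.999} 0.0187
side [('fx', 430.4579), ('fy', 430.4579), ('cx', 278.039), ('cy', 203.1957), ('view', [[-0.8301, -0.5572, 0.0223, 0.462], [0.3248, -0.4507, 0.8315, -0.2237], [-0.4533, 0.6974, 0.5551, -0.8122], [0.0, 0.0, 0.0, 1.0]])]
top [('fx', 396.6091), ('fy', 396.6091), ('cx', 282.3459), ('cy', 209.339), ('view', [[-0.0212, -0.9997, -0.0149, 0.0497], [0.9961, -0.0224, 0.0855, -0.5577], [-0.0858, -0.013, 0.9962, -0.9574], [0.0, 0.0, 0.0, 1.0]])]
```

View pics/side0.png

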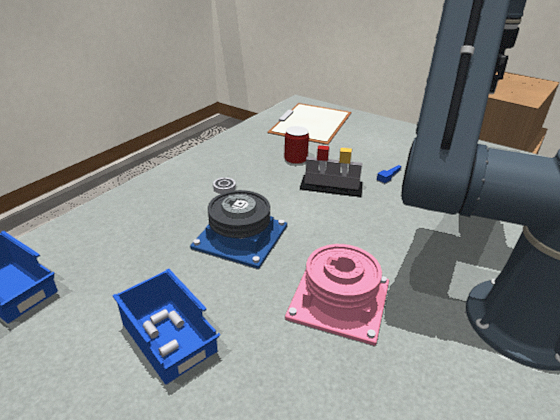

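View pics/top0.png

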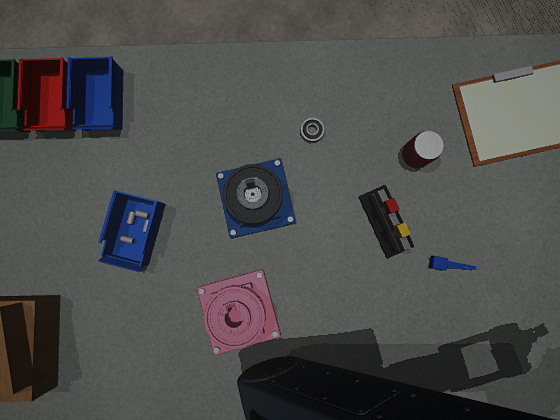

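The side view shows the rack at about (333,175) with the red key left and the yellow key right at (346,156). The blue-stand hub is at (240,215). In the top view the yellow head is at (404,230) and the hub at (254,192). I'll enlarge both next.

```bash
python3 - <<'E'
import cv2
s=cv2.imread("pics/side0.png");t=cv2.imread("pics/top0.png")
def crop(im,x,y,w,h,f,n):
    cv2.imwrite(n,cv2.resize(im[y:y+h,x:x+w],None,fx=f,fy=f,interpolation=cv2.INTER_CUBIC))
crop(s,290,130,80,75,10,"pics/a1.png") if 0 else crop(s,290,132,80,70,8,"pics/a1.png")
crop(s,200,180,80,70,8,"pics/a2.png")
crop(t,355,175,80,90,6,"pics/a3.png")
crop(t,215,155,80,80,7,"pics/a4.png")
E
```

```text
(no output)
```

View pics/a1.png

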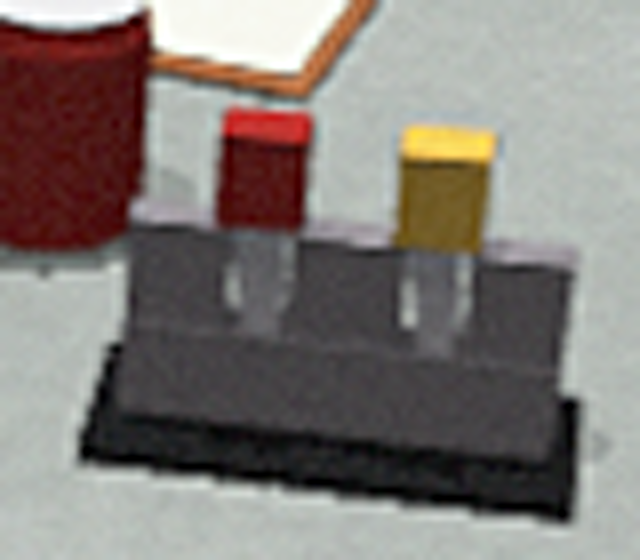

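View pics/a2.png

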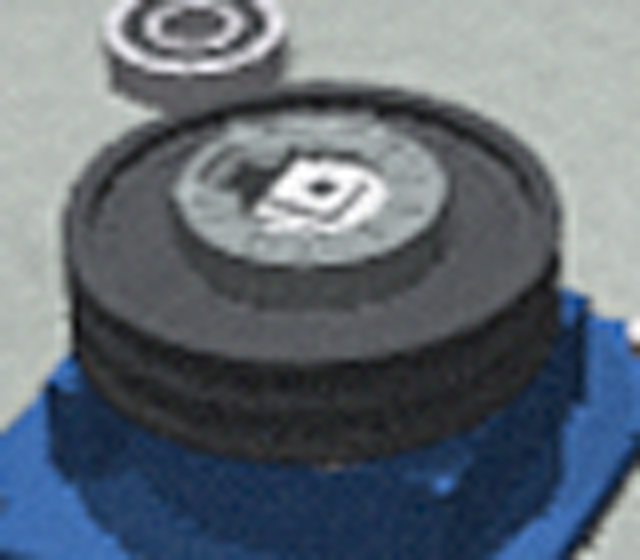

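View pics/a3.png

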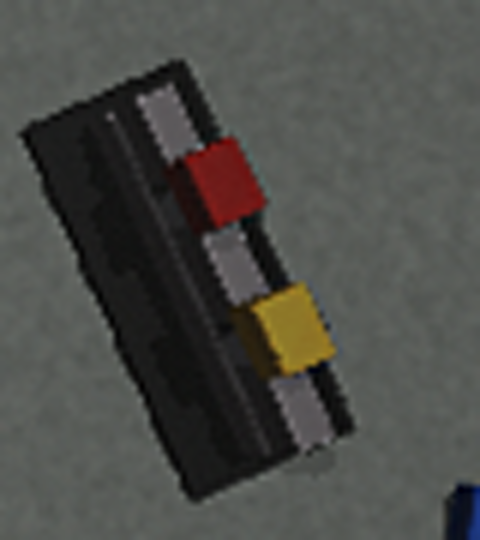

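View pics/a4.png

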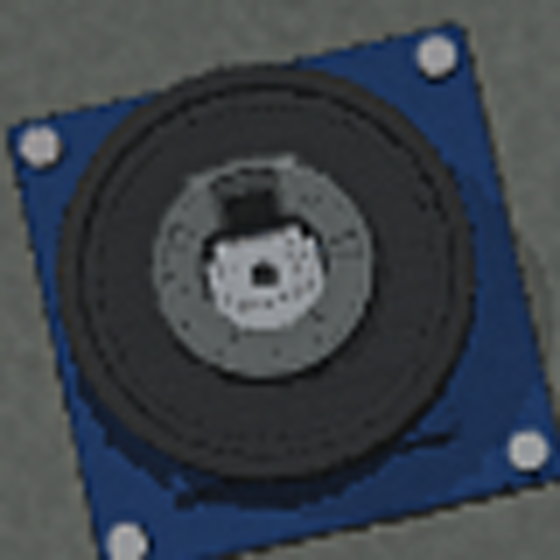

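```bash
cat > h.py <<'E'
import numpy as np,cv2
C={n:dict(np.load(f"{n}0.npz")) for n in("side","top")}
def proj(n,P):
    d=C[n];P=np.atleast_2d(P);p=P@d["view"][:3,:3].T+d["view"][:3,3]
    return np.c_[d["cx"]+d["fx"]*p[:,0]/-p[:,2], d["cy"]+d["fy"]*-p[:,1]/-p[:,2]]
def back(n,uv,z):
    d=C[n];uv=np.atleast_2d(uv).astype(float);R=d["view"][:3,:3];t=d["view"][:3,3]
    r=np.c_[(uv[:,0]-d["cx"])/d["fx"],-(uv[:,1]-d["cy"])/d["fy"],-np.ones(len(uv))]@R
    o=-R.T@t
    return o+r*((z-o[2])/r[:,2])[:,None]
def crop(im,x,y,w,h,f,n,gain=1):
    c=cv2.resize(im[y:y+h,x:x+w],None,fx=f,fy=f,interpolation=cv2.INTER_LANCZOS4)
    c=np.clip(c.astype(float)*gain,0,255).astype(np.uint8)
    for i in range(0,w,5): cv2.putText(c,str(x+i),(i*f,8),0,.3,(0,255,0),1);cv2.line(c,(i*f,10),(i*f,14),(0,255,0),1)
    for i in range(0,h,5): cv2.putText(c,str(y+i),(0,i*f+4),0,.3,(0,255,0),1);cv2.line(c,(20,i*f),(24,i*f),(0,255,0),1)
    cv2.imwrite(n,c)
E
python3 - <<'E'
from h import *
for n in C: print(n,-C[n]["view"][:3,:3].T@C[n]["view"][:3,3])
s=cv2.imread("pics/side0.png");t=cv2.imread("pics/top0.png")
crop(s,312,143,44,38,18,"pics/b1.png",1.4)
crop(s,222,192,40,26,20,"pics/b2.png",1.1)
crop(t,235,172,40,42,14,"pics/b4.png",1.6)
crop(t,358,183,60,60,10,"pics/b3.png",1.6)
E
```

```text
side [0.08797447 0.72307835 0.62653311]
top [0.47442198 0.02467054 1.00223264]
```

View pics/b1.png

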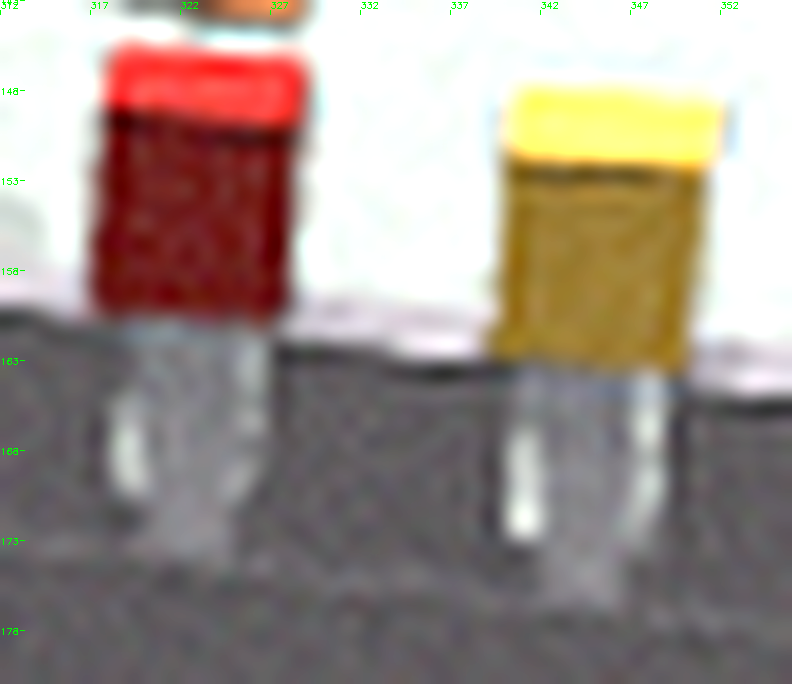

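View pics/b2.png

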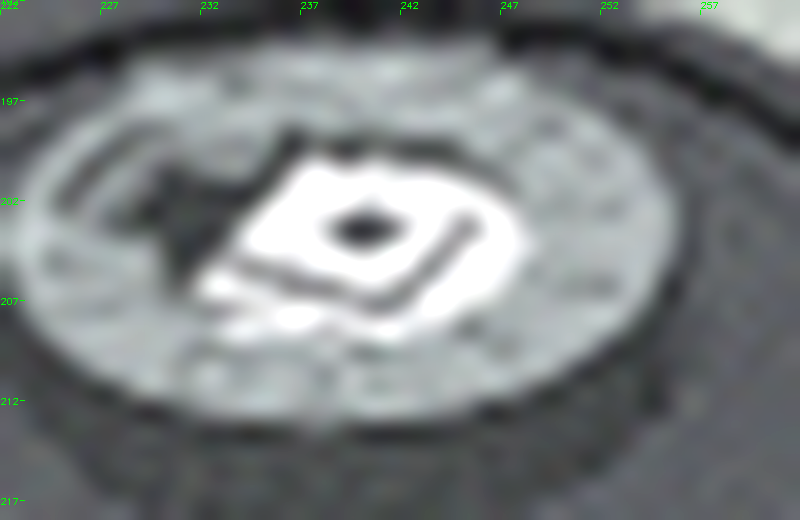

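View pics/b3.png

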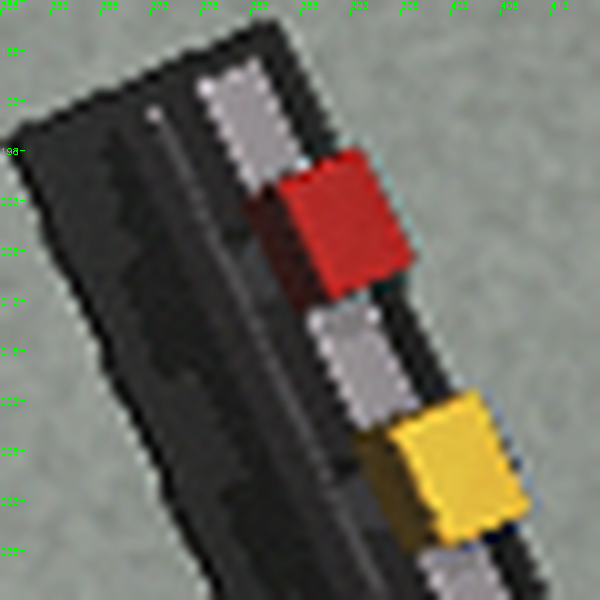

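View pics/b4.png

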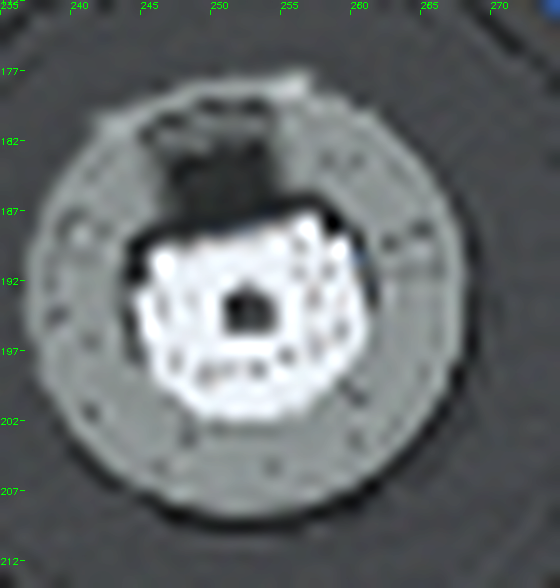

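```bash
python3 - <<'E'
from h import *
from scipy.optimize import least_squares
# yellow head top corners from top view b3 (px/10 + offset)
yt=np.array([[388,432],[478,390],[530,502],[440,545]])/10+[358,183]
rt=np.array([[280,185],[362,148],[415,257],[332,300]])/10+[358,183]
P=back("top",np.r_[yt,rt],.118)
print(np.round(P*1000,1))
for Q in(P[:4],P[4:]):
    print("c",Q.mean(0)*1000,"long",np.linalg.norm(Q[2]-Q[1])*1e3,np.linalg.norm(Q[3]-Q[0])*1e3,"short",np.linalg.norm(Q[1]-Q[0])*1e3,np.linalg.norm(Q[2]-Q[3])*1e3)
d=P[:4].mean(0)-P[4:].mean(0);print("sep",np.linalg.norm(d)*1e3,"yaw red->yel",np.degrees(np.arctan2(d[1],d[0])))
d=P[2]-P[1]+P[3]-P[0]+P[6]-P[5]+P[7]-P[4];print("edge yaw",np.degrees(np.arctan2(d[1],d[0])))
# side view: yellow top face corners
ys=np.array([[512,86],[722,100],[712,170],[505,155]])/18+[312,143]
rs=np.array([[118,48],[305,62],[295,128],[108,108]])/18+[312,143]
Q=back("side",np.r_[ys,rs],.118);print(np.round(Q*1000,1));print(Q[:4].mean(0)*1e3,Q[4:].mean(0)*1e3)
E
```

```text
[[ 507.3 -217.   118. ]
 [ 516.2 -237.4  118. ]
 [ 491.1 -247.7  118. ]
 [ 482.1 -227.4  118. ]
 [ 563.  -195.6  118. ]
 [ 570.8 -214.2  118. ]
 [ 546.1 -224.8  118. ]
 [ 537.  -206.   118. ]]
c [ 499.1741914  -232.35690973  118.        ] long 27.098222906171628 27.281965509193352 short 22.19028176298506 22.231060982167577
c [ 554.22450107 -210.12638178  118.        ] long 26.89088343684945 28.001274031155805 short 20.209744411448753 20.96753657949365
sep 59.369461580262694 yaw red->yel -158.01005834459647
edge yaw -157.58322082340246
[[ 516.4 -233.   118. ]
 [ 489.2 -247.4  118. ]
 [ 480.5 -225.8  118. ]
 [ 507.  -212.2  118. ]
 [ 569.7 -209.3  118. ]
 [ 545.  -221.8  118. ]
 [ 535.8 -201.7  118. ]
 [ 561.1 -191.1  118. ]]
[ 498.26648531 -229.59058565  118.        ] [ 552.89234581 -205.94641972  118.        ]
```

```bash
python3 - <<'E'
from h import *
s=cv2.imread("pics/side0.png")
for k,yaw in enumerate((22.2,-157.8)):
    a=np.radians(yaw);R=np.array([[np.cos(a),-np.sin(a),0],[np.sin(a),np.cos(a),0],[0,0,1]])
    f=18;x0,y0,w,h=312,143,44,44
    c=cv2.resize(s[y0:y0+h,x0:x0+w],None,fx=f,fy=f,interpolation=cv2.INTER_LANCZOS4)
    c=np.clip(c*1.4,0,255).astype(np.uint8)
    for ctr in([.4985,-.2305,.1],[.5535,-.2075,.1]):
      for y in(-.007,.007):
        pts=np.array([[-9,0,-18],[-9,0,-88],[0,0,-88],[8.75,0,-18]])*1e-3;pts[:,1]=y
        p=(proj("side",pts@R.T+ctr)+.5-[x0,y0])*f-.5*0
        cv2.polylines(c,[p.astype(int)],True,(0,255,0) if y<0 else (255,0,255),1)
    cv2.imwrite(f"pics/c{k}.png",c[:600] if 0 else cv2.resize(c,None,fx=.75,fy=.75))
E
```

```text
(no output)
```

View pics/c0.png

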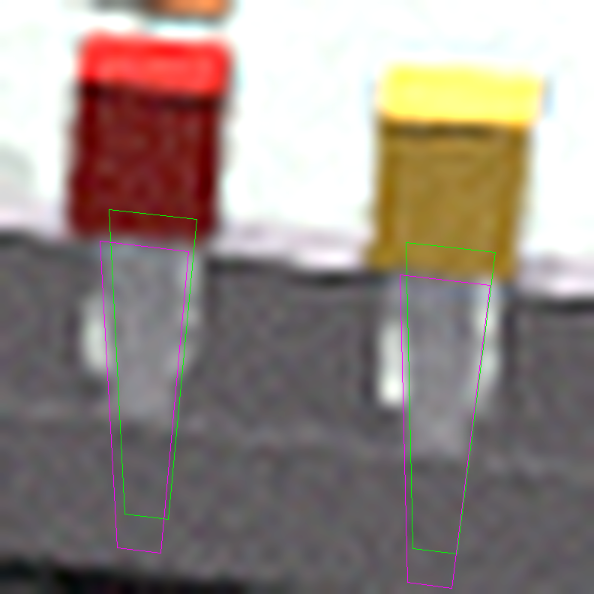

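View pics/c1.png

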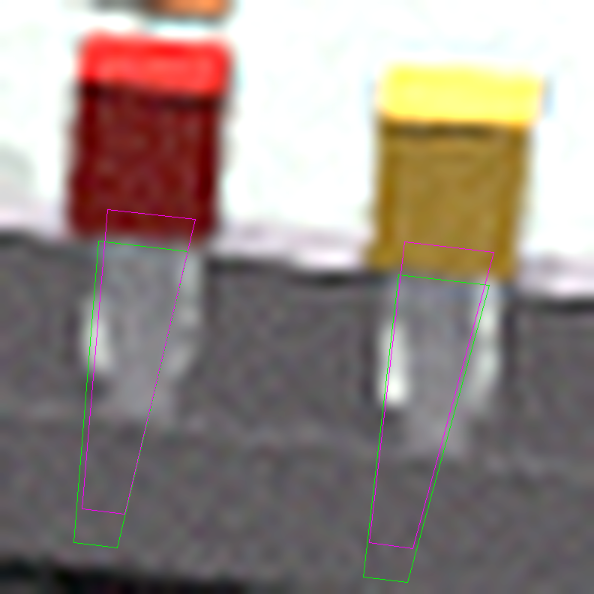

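```bash
python3 - <<'E'
from h import *
o=np.array([215,155])
b=np.array([[40,147],[437,55],[528,452],[128,545]])/7+o-.5
for z in(.008,.015):
    P=back("top",b,z);print("bolts",P.mean(0)*1e3)
d=P[1]-P[2]+P[0]-P[3];print("stand up-edge yaw",np.degrees(np.arctan2(d[1],d[0])), [np.linalg.norm(P[i]-P[i-1])*1e3 for i in range(4)])
o=np.array([235,172]); f=14
def B(p,z=.095): return back("top",np.array(p,float)/f+o-.5,z)
# hub ellipse from extents
print("hub c",B([[(28+468)/2,(83+518)/2]])*1e3)
e=B([[130,240],[310,203]]);d=e[1]-e[0];print("flat",e*1e3,"normal yaw",np.degrees(np.arctan2(d[1],d[0]))+90)
l=B([[166,160],[172,225],[272,140],[278,208]]);print("sides",l*1e3)
for i in(0,2):
    d=l[i]-l[i+1];print(np.degrees(np.arctan2(d[1],d[0])))
print("hub wall",B([[145,137],[275,105],[160,155],[270,145]])*1e3)
print("screw",B([[250,310]])*1e3)
# side view
o2=np.array([222,192])
def S(p,z=.095): return back("side",np.array(p,float)/20+o2-.5,z)
print("side hub",S([[(18+682)/2,(45+435)/2]])*1e3,"screw",S([[366,230]])*1e3)
print("side flat",S([[305,155],[195,285]])*1e3,"screw")
# outer rim
E
```

```text
bolts [592.55052091 106.24844686   8.        ]
bolts [591.71882439 105.67408895  15.        ]
stand up-edge yaw 11.72764312678803 [np.float64(147.10062164821122), np.float64(146.89379099838297), np.float64(147.1004003132151), np.float64(146.14245733918324)]
hub c [[592.04440856 105.24036497  95.        ]]
flat [[602.5484569  124.58039891  95.        ]
 [608.01083988  94.76165074  95.        ]] normal yaw 10.380701268550425
sides [[615.73192478 118.45448859  95.        ]
 [604.88218417 117.60881597  95.        ]
 [618.65455564 100.87921847  95.        ]
 [607.30225609 100.05915752  95.        ]]
4.4568535857336125
4.131723088666389
hub wall [[619.65002211 121.87727372  95.        ]
 [624.48334442 100.29485816  95.        ]
 [616.58898991 119.43563659  95.        ]
 [617.82849989 101.22243897  95.        ]]
screw [[590.46037339 104.93372018  95.        ]]
side hub [[591.52328352 106.81150419  95.        ]] screw [[591.32162177 104.20788157  95.        ]]
side flat [[606.23625108  96.25003009  95.        ]
 [599.79227095 123.71993885  95.        ]] screw
```

```bash
cat >> h.py <<'E'
from scipy.spatial.transform import Rotation as Ro
def togo(target,yaw,s=None):
    """mm shift in tool axes & deg turn about tool z to reach target (m) with tool-x yaw (deg)"""
    if s is None:
        from station import manip; s=manip.sense()
    R=Ro.from_quat(s["tool_rot"]);Rt=Ro.from_euler("z",yaw,degrees=True)*Ro.from_euler("x",180,degrees=True)
    return np.round(R.inv().apply(np.array(target)-s["tcp_pos"])*1e3,1), np.round((R.inv()*Rt).as_rotvec(degrees=True),2)
E
python3 - <<'E'
from h import *
yt=np.array([[388,432],[478,390],[530,502],[440,545]])/10+[358,183]-.5
ys=np.array([[512,86],[722,100],[712,170],[505,155]])/18+[312,143]-.5
a,b=back("top",yt,.118).mean(0),back("side",ys,.118).mean(0);print(a,b)
m=(a+b)/2;print(m);print(togo([m[0],m[1],.19],22.2))
E
```

```text
[ 0.50030562 -0.23130539  0.118     ] [ 0.50065006 -0.23144902  0.118     ]
[ 0.50047784 -0.23137721  0.118     ]
(array([ 361.3, -207.9,   40.9]), array([-0.11, -0.02,  2.02]))
```

Emit:
drive_tool(motion=[52, -30, 6, 0, 0, 1, 85, 104, -60, 12, 0, 0, 2, 85, 156, -90, 18, 0, 0, 2, 85, 208, -120, 24, 0, 0, 2, 85, 260, -150, 30, 0, 0, 2, 85, 312, -180, 36, 0, 0, 2, 85, 361, -208, 41, 0, 0, 2, 85, 361, -208, 41, 0, 0, 2, 85], force=60)

```text
t: 1.1
tcp_pos: [0.5013, -0.2275, 0.1892]
tool_rot: [0.981, 0.196, -0.001, -0.002]
force: [-0.2, -0.1, -0.6]
finger_gap: 0.998
```

```bash
python3 - <<'E'
from h import *
print(togo([.5004,-.2314,.083],22.2))
from station import manip
d=manip.snapshot("side");cv2.imwrite("pics/side1.png",d["color"][:,:,::-1])
crop(d["color"][:,:,::-1],280,80,110,110,6,"pics/side1c.png",1.2)
E
```

```text
(array([ -2.3,   3.7, 106.2]), array([-0.23,  0.01,  0.38]))
```

View pics/side1c.png

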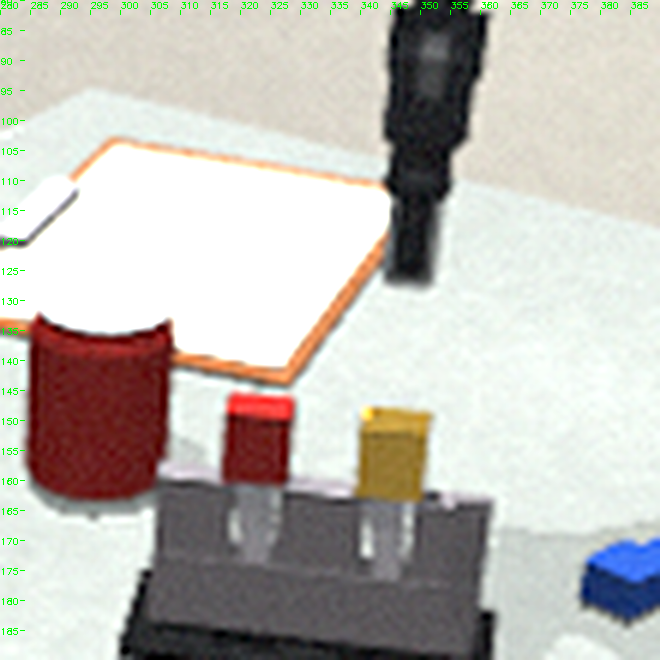

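The finger at about (348,125) stands above the yellow head at (345,155). I'm descending now.

Emit:
drive_tool(motion=[-2.3, 3.7, 20, -0.2, 0, 0.4, 85, -2.3, 3.7, 50, -0.2, 0, 0.4, 85, -2.3, 3.7, 80, -0.2, 0, 0.4, 85, -2.3, 3.7, 106, -0.2, 0, 0.4, 85, -2.3, 3.7, 106, -0.2, 0, 0.4, 85, -2.3, 3.7, 106, -0.2, 0, 0.4, 85])

```text
t: 1.9
tcp_pos: [0.4998, -0.2348, 0.0841]
tool_rot: [0.982, 0.191, 0.0, 0.001]
force: [1.0, 0.2, 0.7]
finger_gap: 0.996
```

```bash
python3 - <<'E'
from h import *
print(togo([.5004,-.2314,.083],22.2))
from station import manip
for n in("side","top"):
    d=manip.snapshot(n);im=d["color"][:,:,::-1]
    if n=="side": crop(im,300,100,80,80,7,"pics/s2.png",1.2)
    else: crop(im,355,175,80,80,7,"pics/t2.png",1.5)
E
```

```text
(array([ 1.9, -2.9,  1.1]), array([ 0.09,  0.01, -0.21]))
```

View pics/s2.png

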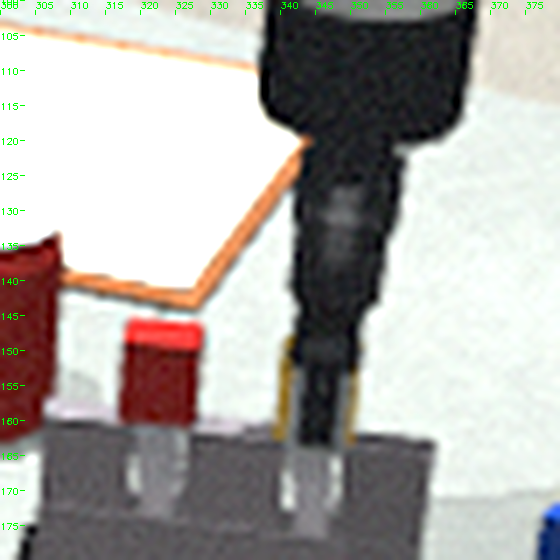

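View pics/t2.png

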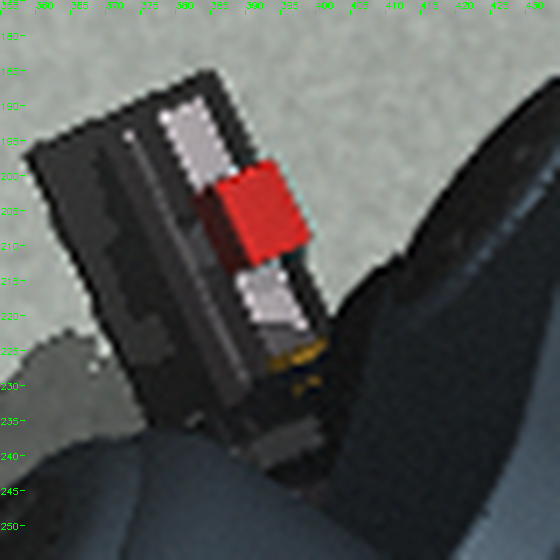

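The finger covers the yellow head with yellow margins on both sides, so it is nearly centred. I'll correct and close.

Emit:
drive_tool(motion=[1.5, -2.5, 1, 0, 0, -0.2, 85, 1.5, -2.5, 1, 0, 0, -0.2, 85, 1.5, -2.5, 1, 0, 0, -0.2, 50])

```text
t: 2.38
tcp_pos: [0.5009, -0.2316, 0.084]
tool_rot: [0.981, 0.193, 0.001, 0.002]
force: [0.2, 0.5, -0.2]
finger_gap: 0.814
```

```bash
python3 - <<'E'
from h import *
print(togo([.5004,-.2314,.083],22.2))
E
```

```text
(array([-0.4, -0.4,  1. ]), array([ 0.19, -0.05,  0.05]))
```

Emit:
drive_tool(motion=[-0.3, -0.3, 0.5, 0, 0, 0, 30, -0.3, -0.3, 0.5, 0, 0, 0, 20, -0.3, -0.3, 0.5, 0, 0, 0, 10, -0.3, -0.3, 0.5, 0, 0, 0, 10, -0.3, -0.3, 0.5, 0, 0, 0, 10, -0.3, -0.3, 0.5, 0, 0, 0, 10], force=60)

```text
t: 3.12
tcp_pos: [0.5005, -0.2315, 0.0835]
tool_rot: [0.981, 0.193, 0.001, 0.002]
force: [0.2, 0.4, 1.3]
finger_gap: 0.246
```

```bash
python3 - <<'E'
from h import *
from station import manip
print(togo([.5004,-.2314,.083],22.2), manip.sense()["force"],manip.sense()["tcp_pos"])
E
```

```text
(array([-0. , -0.1,  0.5]), array([ 0.19, -0.05,  0.05])) [0.19928366 0.41778287 1.2925788 ] [ 0.50047153 -0.23146457  0.08350922]
```

Emit:
drive_tool(motion=[0, 0, -15, 0, 0, 0, 10, 0, 0, -45, 0, 0, 0, 10, 0, 0, -80, 0, 0, 0, 10, 0, 0, -120, 0, 0, 0, 10, 0, 0, -120, 0, 0, 0, 10, 0, 0, -120, 0, 0, 0, 10])

```text
t: 3.88
tcp_pos: [0.4994, -0.2305, 0.2031]
tool_rot: [0.981, 0.193, 0.0, 0.001]
force: [0.1, -0.7, -2.1]
finger_gap: 0.251
```

```bash
python3 - <<'E'
from h import *
from station import manip
s=manip.sense();print(s["force"],s["tcp_pos"])
yaw=11.7;a=np.radians(yaw);u=np.array([np.cos(a),np.sin(a)])
print(togo([*(np.array([.592,.106])+.0255*u),.200],yaw))
d=manip.snapshot("side");im=d["color"][:,:,::-1]
np.savez("side3.npz",**d)
crop(im,300,60,80,110,7,"pics/s3.png",1.2)
E
```

```text
[ 0.09366763 -0.67494945 -2.05748568] [ 0.49944565 -0.23051754  0.20313712]
(array([ 238.1, -271.8,    2.6]), array([ 0.11, -0.02, 10.55]))
```

View pics/s3.png

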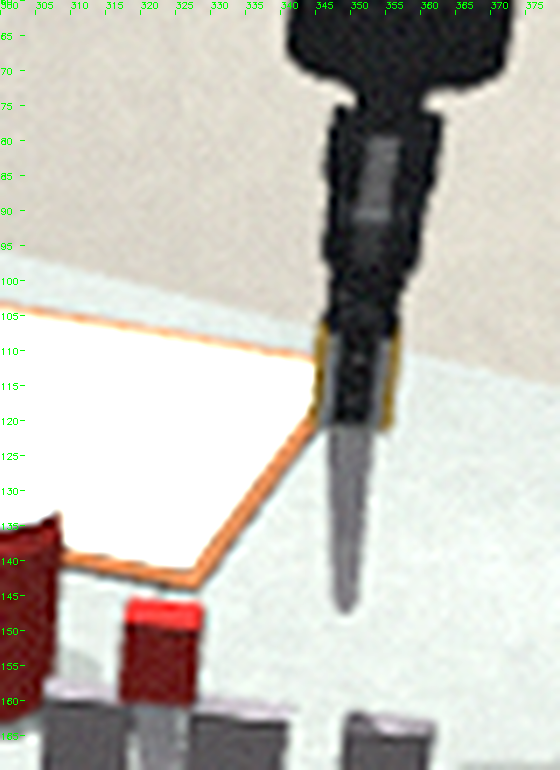

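The lifted key hangs upright with its tip at (348,146), to the right of the leaning axis. So the slope faces world +x (yaw 22°). I'm carrying it over the hub.

Emit:
drive_tool(motion=[34, -39, 0, 0, 0, 2, 10, 70, -80, 0, 0, 0, 4, 10, 110, -125, 0, 0, 0, 6, 10, 150, -171, 0, 0, 0, 8, 10, 190, -217, 0, 0, 0, 10, 10, 220, -251, 0, 0, 0, 10.5, 10, 238, -272, 0, 0, 0, 10.5, 10, 238, -272, 0, 0, 0, 10.5, 10])

```text
t: 4.92
tcp_pos: [0.6155, 0.1137, 0.1998]
tool_rot: [0.995, 0.104, -0.002, 0.0]
force: [-0.1, 0.3, -3.2]
finger_gap: 0.252
```

Emit:
drive_tool(motion=[0, 0, 0, 0, 0, 0, 10])

```text
t: 5.05
tcp_pos: [0.6145, 0.1132, 0.1983]
tool_rot: [0.995, 0.104, -0.004, 0.0]
force: [-0.3, -0.6, -2.8]
finger_gap: 0.253
```

```bash
python3 - <<'E'
from h import *
from station import manip
s=manip.sense();print(s["force"],s["tcp_pos"])
yaw=11.7;a=np.radians(yaw);u=np.array([np.cos(a),np.sin(a)])
print(togo([*(np.array([.592,.106])+.0255*u),.187],yaw))
for n in("side","top"):
    d=manip.snapshot(n);im=d["color"][:,:,::-1]
    np.savez(n+"4.npz",**d)
    if n=="side": crop(im,205,140,80,90,8,"pics/s4.png",1.2)
    else: crop(im,215,155,80,80,7,"pics/t4.png",1.5)
E
```

```text
[-0.28491903 -0.6380873  -2.7535923 ] [0.61448172 0.11317997 0.19826564]
(array([ 2.1,  2.5, 11.2]), array([-0.02,  0.44,  0.24]))
```

View pics/s4.png

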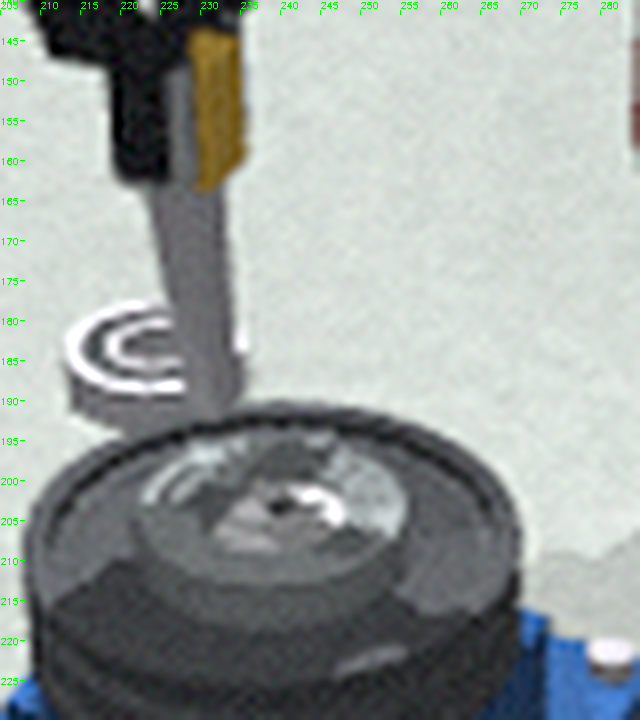

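View pics/t4.png

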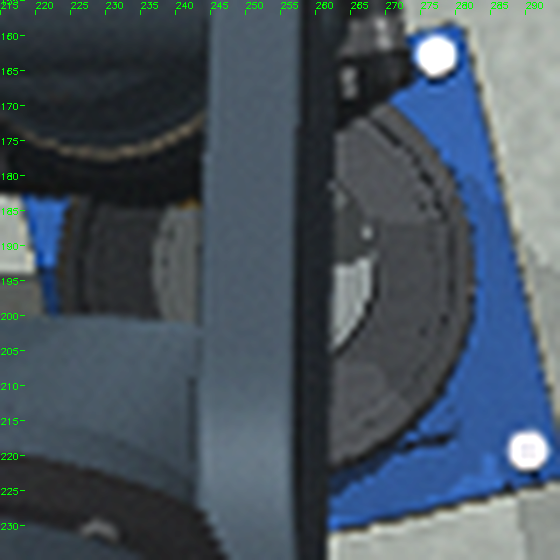

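The side view shows the key above the hub with its shank end near (232,191), against the hub's keyway at about (230,202). The top view is blocked by the arm. I'll overlay the predicted key.

```bash
cat >> h.py <<'E'
def overlay(im,s,x0,y0,w,h,f,out,gain=1.3,off=np.zeros(3)):
    c=cv2.resize(im[y0:y0+h,x0:x0+w],None,fx=f,fy=f,interpolation=cv2.INTER_LANCZOS4)
    c=np.clip(c*float(gain),0,255).astype(np.uint8)
    R=Ro.from_quat(s["tool_rot"])*Ro.from_euler("x",180,degrees=True)
    hc=s["tcp_pos"]+R.apply([0,0,.0165])+off
    def dr(P,col): 
        p=(proj("side",R.apply(np.array(P)*1e-3)+hc)+.5-[x0,y0])*f
        cv2.polylines(c,[p.astype(int)],True,col,1)
    for y in(-7,7): dr([[-9,y,-18],[-9,y,-88],[0,y,-88],[8.75,y,-18]],(0,255,0))
    for z in(-18,18): dr([[-15,-11,z],[15,-11,z],[15,11,z],[-15,11,z]],(0,255,255))
    a=np.radians(11.7);Rk=Ro.from_euler("z",11.7,degrees=True);o=np.array([.592,.106,.095])
    def dk(P,col):
        p=(proj("side",Rk.apply(np.array(P)*1e-3)+o)+.5-[x0,y0])*f
        cv2.polylines(c,[p.astype(int)],True,col,1)
    dk([[21-7.2,-8.5,0],[21+7.2,-8.5,0],[21+7.2,8.5,0],[21-7.2,8.5,0]],(0,0,255))
    t=np.linspace(0,2*np.pi,60);dk(np.c_[36*np.cos(t),36*np.sin(t),0*t],(255,0,255))
    cv2.imwrite(out,c)
E
python3 - <<'E'
from h import *
from station import manip
s=manip.sense()
im=np.load("side4.npz")["color"][:,:,::-1]
overlay(im,s,205,140,80,80,9,"pics/o4.png")
im=cv2.imread("pics/side0.png");overlay(im,s,205,170,80,60,9,"pics/o0.png",1.1)
E
```

```text
(no output)
```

View pics/o4.png

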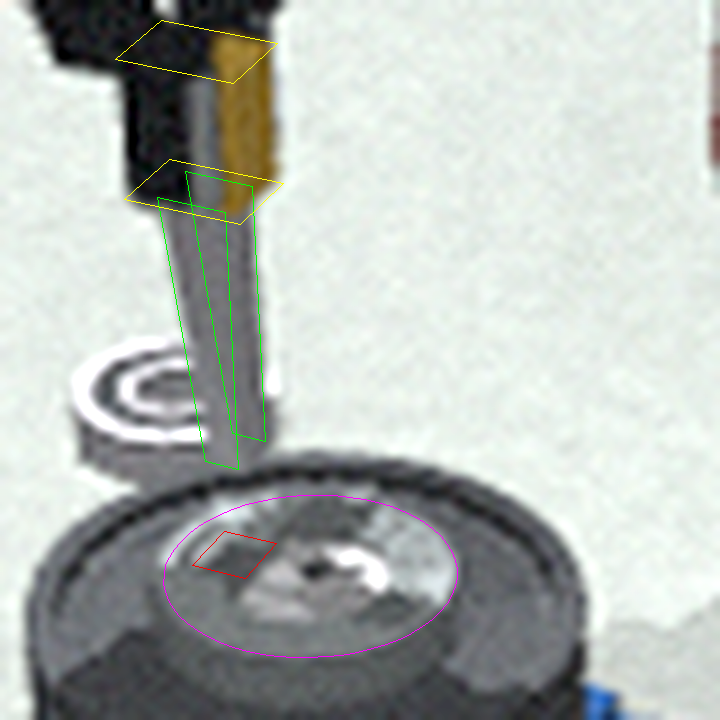

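View pics/o0.png

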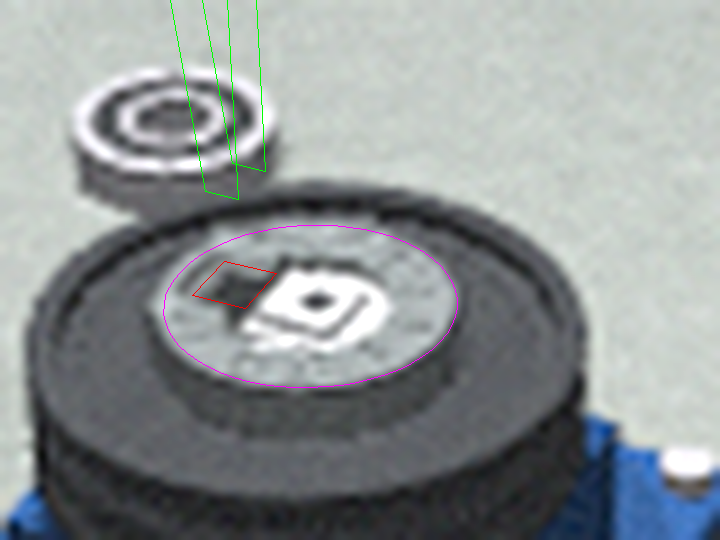

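Emit:
drive_tool(motion=[2, 2.5, 5, 0, 0.4, 0.2, 10, 2, 2.5, 12, 0, 0.4, 0.2, 10, 2, 2.5, 20, 0, 0.4, 0.2, 10, 2, 2.5, 20, 0, 0.4, 0.2, 10])

```text
t: 5.65
tcp_pos: [0.616, 0.1106, 0.1774]
tool_rot: [0.995, 0.102, -0.001, -0.0]
force: [0.7, -0.7, -2.3]
finger_gap: 0.247
```

```bash
cat > st.py <<'E'
from h import *
from station import manip
import sys
s=manip.sense();print("t",s["t"],"F",np.round(s["force"],2),"T",np.round(s["ft_torque"],3),s["tcp_pos"])
yaw=11.7;a=np.radians(yaw);u=np.array([np.cos(a),np.sin(a)])
x=float(sys.argv[1]) if len(sys.argv)>1 else 25.5
print("togo",togo([*(np.array([.5918,.1058])+x*1e-3*u),.170],yaw),"tip depth",(.095+.0765-s["tcp_pos"][2])*1e3)
r=s["tcp_pos"][:2]-[.5918,.1058];v=np.array([-u[1],u[0]]);print("keyframe mm",r@u*1e3,r@v*1e3,"F key",s["force"][:2]@u,s["force"][:2]@v)
if len(sys.argv)>2:
    d=manip.snapshot("side");overlay(d["color"][:,:,::-1],s,205,140,80,80,9,sys.argv[2])
E
python3 st.py 25.5 pics/o5.png
```

```text
t 5.65 F [ 0.68 -0.68 -2.27] T [-0.017  0.006 -0.006] [0.61602103 0.11063121 0.17741099]
togo (array([ 0.8, -0.2,  7.4]), array([-0.07,  0.15, -0.03])) tip depth -5.910988045672139
keyframe mm 24.69749339831189 -0.18088662951710457 F key 0.526282828248805 -0.8034779525967922
```

View pics/o5.png

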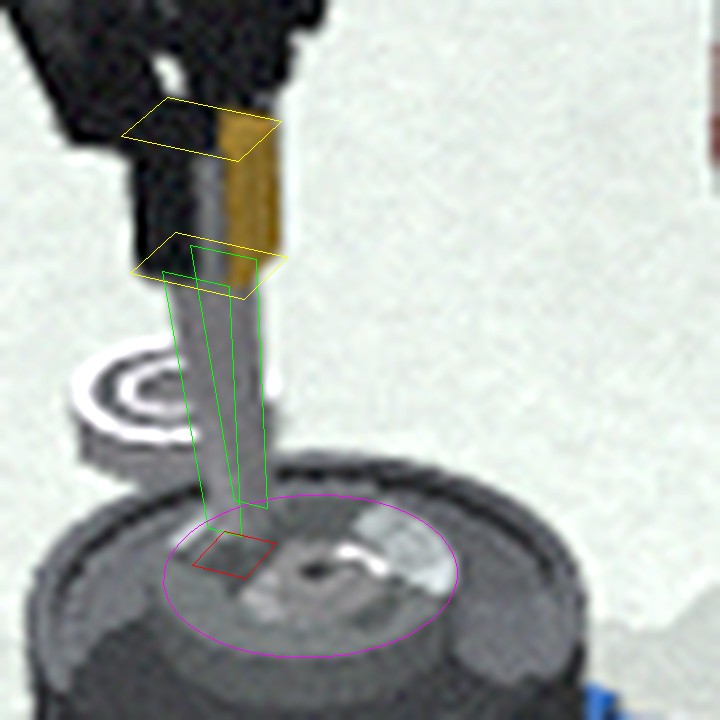

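Emit:
drive_tool(motion=[0.5, -0.2, 3, 0, 0.1, 0, 10, 0.5, -0.2, 6, 0, 0.1, 0, 10, 0.5, -0.2, 9, 0, 0.1, 0, 10, 0.5, -0.2, 9, 0, 0.1, 0, 10])

```text
t: 6.2
tcp_pos: [0.6166, 0.1111, 0.1686]
tool_rot: [0.995, 0.102, -0.0, -0.001]
force: [-0.9, -0.7, -2.5]
finger_gap: 0.249
```

```bash
python3 st.py 25.5 pics/o6.png
```

```text
t 6.2 F [-0.93 -0.74 -2.55] T [ 0.016  0.022 -0.008] [0.61664981 0.11106456 0.16861505]
togo (array([ 0.1,  0.1, -1.4]), array([-0.07,  0.02, -0.02])) tip depth 2.884950366891431
keyframe mm 25.40108377867466 0.11595304868122044 F key -1.0620685429391652 -0.533645648943936
```

View pics/o6.png

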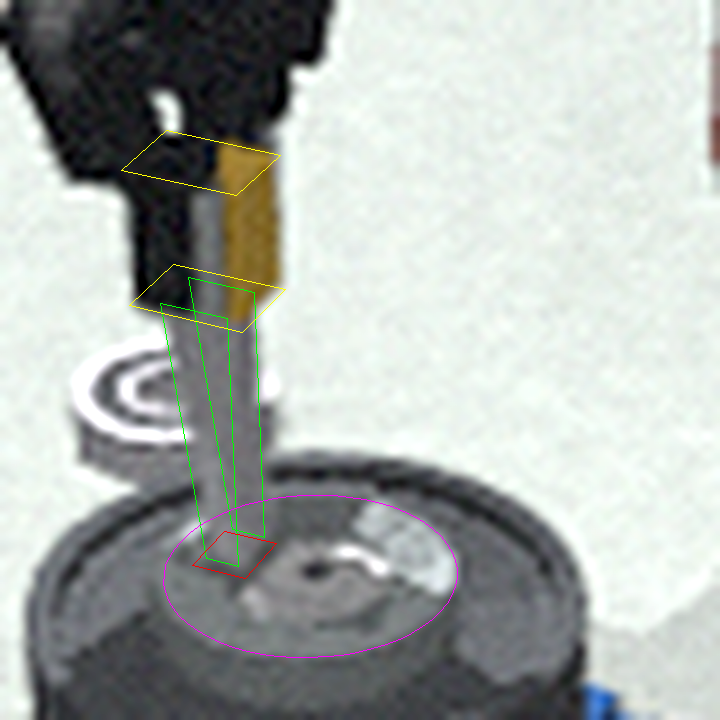

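The key end now overlaps the keyway mouth at about (229,202) and the force is unchanged. Going on down.

Emit:
drive_tool(motion=[0, 0, 2, 0, 0, 0, 10, 0, 0, 4, 0, 0, 0, 10, 0, 0, 6, 0, 0, 0, 10, 0, 0, 6, 0, 0, 0, 10])

```text
t: 6.75
tcp_pos: [0.6166, 0.1111, 0.1625]
tool_rot: [0.995, 0.102, -0.0, -0.001]
force: [0.8, 0.2, -1.7]
finger_gap: 0.247
```

```bash
python3 st.py 25.5
```

```text
t 6.75 F [ 0.77  0.22 -1.75] T [ 0.043 -0.039  0.015] [0.61664285 0.11106037 0.16254503]
togo (array([ 0.1,  0.1, -7.5]), array([-0.07,  0.03, -0.02])) tip depth 8.954968111804629
keyframe mm 25.3934258572389 0.11326200077172714 F key 0.7981759808633138 0.06331583101451825
```

Emit:
drive_tool(motion=[0, 0, 2, 0, 0, 0, 10, 0, 0, 4, 0, 0, 0, 10, 0, 0, 6, 0, 0, 0, 10, 0, 0, 8, 0, 0, 0, 10, 0, 0, 8, 0, 0, 0, 10])

```text
t: 7.38
tcp_pos: [0.6165, 0.111, 0.1543]
tool_rot: [0.995, 0.102, -0.001, -0.001]
force: [-0.4, 0.2, -3.5]
finger_gap: 0.25
```

```bash
python3 st.py 25.5 pics/o7.png
```

```text
t 7.375 F [-0.39  0.18 -3.5 ] T [0.048 0.02  0.027] [0.61650381 0.11101467 0.15430973]
togo (array([  0.2,   0.1, -15.7]), array([-0.07,  0.05, -0.03])) tip depth 17.190272565850957
keyframe mm 25.248005429268993 0.0967003425843386 F key -0.3500952081756714 0.25241130426699204
```

View pics/o7.png

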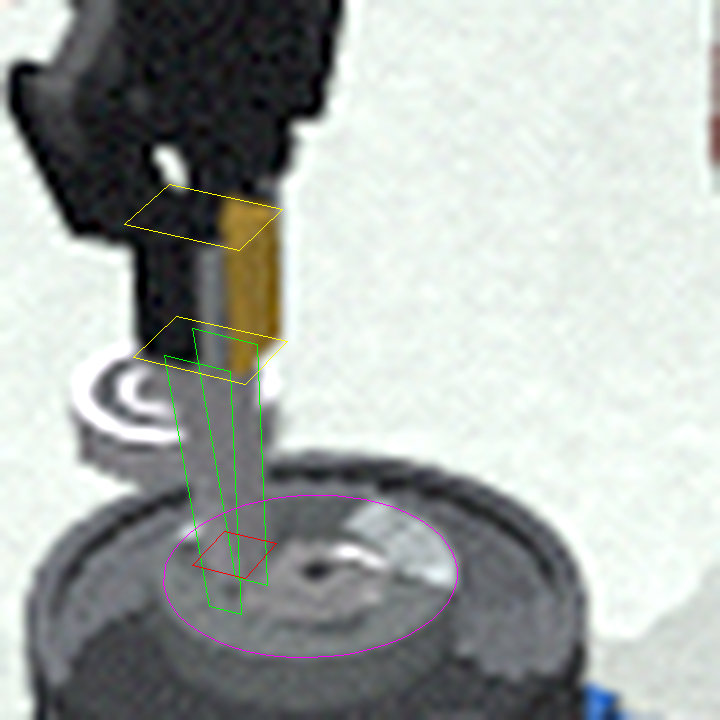

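The key is in the keyway, as its end has vanished into the mouth. Now I'll feel for the shaft wall by moving along -x.

Emit:
drive_tool(motion=[-0.5, 0, 0, 0, 0, 0, 10, -1, 0, 0, 0, 0, 0, 10, -1, 0, 0, 0, 0, 0, 10])

```text
t: 7.8
tcp_pos: [0.6156, 0.1108, 0.1545]
tool_rot: [0.995, 0.102, -0.0, -0.001]
force: [0.5, 0.0, -2.4]
finger_gap: 0.246
```

```bash
python3 st.py
```

```text
t 7.8 F [ 0.54  0.   -2.42] T [0.006 0.021 0.019] [0.61555546 0.11083996 0.1544876 ]
togo (array([  1.2,   0.1, -15.5]), array([-0.07,  0.04, -0.02])) tip depth 17.012402882444515
keyframe mm 24.283929940765894 0.11793582087757032 F key 0.5291336931189323 -0.10884865993307044
```

Emit:
drive_tool(motion=[-0.5, 0, 0, 0, 0, 0, 10, -1, 0, 0, 0, 0, 0, 10, -1, 0, 0, 0, 0, 0, 10])

```text
t: 8.18
tcp_pos: [0.6149, 0.1107, 0.1546]
tool_rot: [0.995, 0.102, 0.0, -0.001]
force: [1.0, 0.1, -2.8]
finger_gap: 0.252
```

```bash
python3 st.py
```

```text
t 8.175 F [ 0.97  0.08 -2.8 ] T [ 0.027 -0.294 -0.049] [0.61490716 0.11070392 0.1545628 ]
togo (array([  1.9,   0.1, -15.4]), array([-0.07, -0.01, -0.03])) tip depth 16.93719694763937
keyframe mm 23.621515682220583 0.11619255228014103 F key 0.9650210841292736 -0.11623853749259044
```

Torque of about -0.29 N·m shows the flat is touching the shaft wall. I'll back off 0.2 mm and descend.

Emit:
drive_tool(motion=[0.3, 0, 2, 0, 0, 0, 10, 0.3, 0, 4, 0, 0, 0, 10, 0.3, 0, 6, 0, 0, 0, 10, 0.3, 0, 8, 0, 0, 0, 10, 0.3, 0, 10, 0, 0, 0, 10, 0.3, 0, 10, 0, 0, 0, 10])

```text
t: 8.93
tcp_pos: [0.6151, 0.1107, 0.1444]
tool_rot: [0.995, 0.102, -0.0, -0.001]
force: [0.1, 0.0, -2.3]
finger_gap: 0.252
```

```bash
python3 st.py
```

```text
t 8.925 F [ 0.12  0.04 -2.29] T [0.001 0.024 0.036] [0.61513098 0.110748   0.14436548]
togo (array([  1.6,   0.1, -25.6]), array([-0.07,  0.01, -0.03])) tip depth 27.13452242382644
keyframe mm 23.84962237141128 0.11396334851729012 F key 0.12043741131910712 0.014411232996890035
```

Emit:
drive_tool(motion=[0, 0, 1, 0, 0, 0, 10, 0, 0, 2, 0, 0, 0, 10, 0, 0, 3, 0, 0, 0, 10, 0, 0, 4, 0, 0, 0, 10, 0, 0, 4, 0, 0, 0, 10])

```text
t: 9.55
tcp_pos: [0.6151, 0.1108, 0.1403]
tool_rot: [0.995, 0.102, -0.0, -0.001]
force: [0.6, 0.4, -1.7]
finger_gap: 0.253
```

```bash
python3 st.py
```

```text
t 9.55 F [ 0.57  0.42 -1.74] T [ 0.003 -0.013 -0.03 ] [0.61508808 0.11075071 0.14025725]
togo (array([  1.7,   0.1, -29.7]), array([-0.07,  0.02, -0.03])) tip depth 31.242754306600784
keyframe mm 23.808162394485667 0.1253210415236157 F key 0.640502265184037 0.2961421505944696
```

Emit:
drive_tool(motion=[0, 0, 1, 0, 0, 0, 10, 0, 0, 2, 0, 0, 0, 10, 0, 0, 2, 0, 0, 0, 10])

```text
t: 9.93
tcp_pos: [0.6151, 0.1108, 0.1382]
tool_rot: [0.995, 0.102, -0.0, -0.001]
force: [-0.5, -0.7, -2.6]
finger_gap: 0.251
```

```bash
python3 st.py
```

```text
t 9.925 F [-0.54 -0.73 -2.64] T [ 0.004 -0.01   0.012] [0.61507974 0.11075964 0.13817344]
togo (array([  1.7,   0.1, -31.8]), array([-0.07,  0.02, -0.03])) tip depth 33.32655790468167
keyframe mm 23.80180769766279 0.13575245136833577 F key -0.6796132974479578 -0.6084202456764227
```

Emit:
drive_tool(motion=[0, 0, 1, 0, 0, 0, 10, 0, 0, 2, 0, 0, 0, 10, 0, 0, 2, 0, 0, 0, 10])

```text
t: 10.3
tcp_pos: [0.6151, 0.1108, 0.1361]
tool_rot: [0.995, 0.102, -0.0, -0.001]
force: [0.1, -1.1, -2.3]
finger_gap: 0.247
```

Emit:
drive_tool(motion=[0, 0, 1, 0, 0, 0, 10, 0, 0, 2, 0, 0, 0, 10, 0, 0, 2, 0, 0, 0, 10])

```text
t: 10.68
tcp_pos: [0.6151, 0.1108, 0.1339]
tool_rot: [0.995, 0.102, -0.0, -0.001]
force: [0.1, -0.1, -2.7]
finger_gap: 0.251
```

```bash
python3 st.py
```

```text
t 10.675 F [ 0.12 -0.15 -2.71] T [ 0.055 -0.008  0.024] [0.61505432 0.11077603 0.13394104]
togo (array([  1.7,   0.1, -36.1]), array([-0.08,  0.03, -0.03])) tip depth 37.55896068039033
keyframe mm 23.780233636036215 0.15696634553809524 F key 0.08962340329886656 -0.16738359123765556
```

Emit:
drive_tool(motion=[0, 0, 1, 0, 0, 0, 10, 0, 0, 2, 0, 0, 0, 10, 0, 0, 2, 0, 0, 0, 10])

```text
t: 11.05
tcp_pos: [0.6151, 0.1108, 0.1319]
tool_rot: [0.995, 0.102, -0.0, -0.001]
force: [0.2, 0.1, -1.9]
finger_gap: 0.25
```

Emit:
drive_tool(motion=[0, 0, 1, 0, 0, 0, 10, 0, 0, 2, 0, 0, 0, 10, 0, 0, 2, 0, 0, 0, 10])

```text
t: 11.42
tcp_pos: [0.6151, 0.1108, 0.1298]
tool_rot: [0.995, 0.102, -0.0, -0.001]
force: [0.3, -0.0, -2.6]
finger_gap: 0.25
```

```bash
python3 st.py
```

```text
t 11.425 F [ 0.26 -0.04 -2.56] T [ 0.024 -0.054 -0.048] [0.61507597 0.11076609 0.12976262]
togo (array([  1.7,   0.1, -40.2]), array([-0.08,  0.03, -0.03])) tip depth 41.73738422693482
keyframe mm 23.799417117001 0.14283993768922956 F key 0.2506261302543568 -0.09345642818767591
```

Emit:
drive_tool(motion=[0, 0, 1, 0, 0, 0, 10, 0, 0, 2, 0, 0, 0, 10, 0, 0, 2, 0, 0, 0, 10])

```text
t: 11.8
tcp_pos: [0.6151, 0.1108, 0.1276]
tool_rot: [0.995, 0.102, -0.0, -0.001]
force: [-0.6, -0.4, -2.5]
finger_gap: 0.248
```

Emit:
drive_tool(motion=[0, 0, 1, 0, 0, 0, 10, 0, 0, 2, 0, 0, 0, 10, 0, 0, 2, 0, 0, 0, 10])

```text
t: 12.18
tcp_pos: [0.615, 0.1108, 0.1256]
tool_rot: [0.995, 0.102, -0.0, -0.001]
force: [-0.5, 0.8, -1.8]
finger_gap: 0.248
```

```bash
python3 st.py
```

```text
t 12.175 F [-0.5   0.83 -1.83] T [-0.027 -0.036 -0.044] [0.61500878 0.11079267 0.12563917]
togo (array([  1.7,   0.1, -44.4]), array([-0.08,  0.04, -0.03])) tip depth 45.86082556988361
keyframe mm 23.739016683919633 0.1824928302588631 F key -0.3228672857428594 0.9117234760856998
```

Emit:
drive_tool(motion=[0, 0, 1, 0, 0, 0, 10, 0, 0, 2, 0, 0, 0, 10, 0, 0, 2, 0, 0, 0, 10])

```text
t: 12.55
tcp_pos: [0.615, 0.1107, 0.1239]
tool_rot: [0.995, 0.102, -0.0, -0.001]
force: [-1.0, 0.4, 1.5]
finger_gap: 0.249
```

Emit:
drive_tool(motion=[0, 0, 1, 0, 0, 0, 10, 0, 0, 2, 0, 0, 0, 10, 0, 0, 2, 0, 0, 0, 10])

```text
t: 12.92
tcp_pos: [0.615, 0.1107, 0.1218]
tool_rot: [0.995, 0.102, -0.0, -0.001]
force: [-2.0, 0.5, 0.7]
finger_gap: 0.248
```

```bash
python3 st.py 25.5 pics/o8.png
```

```text
t 12.925 F [-1.95  0.48  0.7 ] T [-0.088  0.143  0.04 ] [0.61500913 0.1107425  0.12180938]
togo (array([  1.7,   0.1, -48.2]), array([-0.07,  0.03, -0.03])) tip depth 49.69062232502278
keyframe mm 23.729186339486446 0.13329378565442065 F key -1.8136691407417347 0.8685404096751759
```

View pics/o8.png

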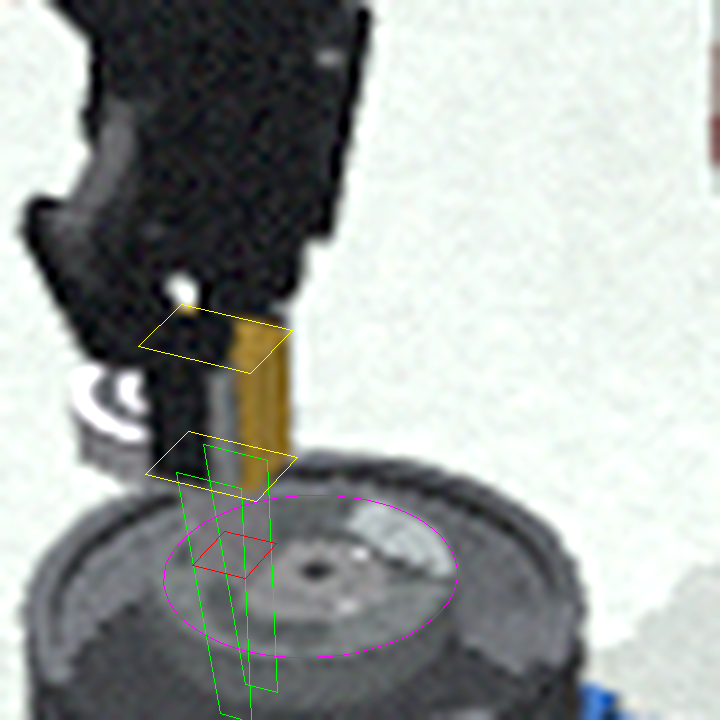

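Contact starts at a depth of about 47 mm: the hub presses towards -x and Fz is up about 4 N. I'll ease the key onto the shaft and go on in small steps.

Emit:
drive_tool(motion=[-0.2, 0, 0.5, 0, 0, 0, 10, -0.2, 0, 1, 0, 0, 0, 10, -0.2, 0, 1, 0, 0, 0, 10])

```text
t: 13.35
tcp_pos: [0.615, 0.1107, 0.1208]
tool_rot: [0.995, 0.102, -0.0, -0.001]
force: [-2.1, -1.0, 1.1]
finger_gap: 0.244
```

```bash
python3 st.py
```

```text
t 13.35 F [-2.12 -0.95  1.12] T [ 0.034  0.032 -0.014] [0.614958   0.11071669 0.12079316]
togo (array([  1.8,   0.1, -49.2]), array([-0.07,  0.01, -0.03])) tip depth 50.70684329772693
keyframe mm 23.673887364268747 0.11838495150506263 F key -2.2653374480792032 -0.5054028764563276
```

Emit:
drive_tool(motion=[0, 0, 0.5, 0, 0, 0, 10, 0, 0, 1, 0, 0, 0, 10, 0, 0, 1, 0, 0, 0, 10])

```text
t: 13.72
tcp_pos: [0.6149, 0.1107, 0.1197]
tool_rot: [0.995, 0.102, -0.0, -0.001]
force: [-0.7, -0.7, 1.8]
finger_gap: 0.251
```

```bash
python3 st.py
```

```text
t 13.725 F [-0.67 -0.74  1.8 ] T [-0.034  0.074  0.009] [0.6149441  0.11069234 0.11970986]
togo (array([  1.8,   0. , -50.3]), array([-0.07,  0.02, -0.03])) tip depth 51.790142367215935
keyframe mm 23.65533572606456 0.09735864095663371 F key -0.807926566702807 -0.5886014036132231
```

Emit:
drive_tool(motion=[0, 0, 0.5, 0, 0, 0, 10, 0, 0, 1, 0, 0, 0, 10, 0, 0, 1, 0, 0, 0, 10])

```text
t: 14.1
tcp_pos: [0.6149, 0.1107, 0.1186]
tool_rot: [0.995, 0.102, -0.0, -0.001]
force: [-0.4, 0.5, 1.9]
finger_gap: 0.252
```

Emit:
drive_tool(motion=[0, 0, 0.5, 0, 0, 0, 10, 0, 0, 1, 0, 0, 0, 10, 0, 0, 1, 0, 0, 0, 10])

```text
t: 14.48
tcp_pos: [0.615, 0.1107, 0.1176]
tool_rot: [0.995, 0.102, -0.0, -0.001]
force: [-1.0, -0.4, 2.7]
finger_gap: 0.249
```

```bash
python3 st.py
```

```text
t 14.475 F [-0.96 -0.39  2.66] T [-0.032  0.124 -0.036] [0.61498947 0.11070591 0.11755105]
togo (array([  1.8,   0. , -52.4]), array([-0.07,  0.01, -0.03])) tip depth 53.94895134284253
keyframe mm 23.702516649124895 0.10145284972487223 F key -1.0168359144354535 -0.18276580227857772
```

Emit:
drive_tool(motion=[0, 0, 0.5, 0, 0, 0, 10, 0, 0, 1, 0, 0, 0, 10, 0, 0, 1, 0, 0, 0, 10])

```text
t: 14.85
tcp_pos: [0.615, 0.1107, 0.1165]
tool_rot: [0.995, 0.102, -0.0, -0.001]
force: [-0.7, -0.1, 0.9]
finger_gap: 0.248
```

Emit:
drive_tool(motion=[0, 0, 0.5, 0, 0, 0, 10, 0, 0, 1, 0, 0, 0, 10, 0, 0, 1, 0, 0, 0, 10])

```text
t: 15.22
tcp_pos: [0.6149, 0.1107, 0.1154]
tool_rot: [0.995, 0.102, -0.0, -0.001]
force: [-1.1, 0.3, 1.6]
finger_gap: 0.25
```

```bash
python3 st.py
```

```text
t 15.225 F [-1.1   0.3   1.57] T [ 0.021  0.097 -0.04 ] [0.61494362 0.1106966  0.1153973 ]
togo (array([  1.8,   0. , -54.6]), array([-0.07,  0.02, -0.03])) tip depth 56.10270248606769
keyframe mm 23.655725652040516 0.10163457530750625 F key -1.0170459163244672 0.5171982175213579
```

Emit:
drive_tool(motion=[0, 0, 0.5, 0, 0, 0, 10, 0, 0, 1, 0, 0, 0, 10, 0, 0, 1, 0, 0, 0, 10])

```text
t: 15.6
tcp_pos: [0.6149, 0.1107, 0.1143]
tool_rot: [0.995, 0.102, -0.0, -0.001]
force: [-1.0, -0.2, 1.9]
finger_gap: 0.247
```

Emit:
drive_tool(motion=[0, 0, 0.5, 0, 0, 0, 10, 0, 0, 1, 0, 0, 0, 10, 0, 0, 1, 0, 0, 0, 10])

```text
t: 15.98
tcp_pos: [0.6149, 0.1107, 0.1135]
tool_rot: [0.995, 0.102, -0.0, -0.001]
force: [-0.6, -1.0, 4.1]
finger_gap: 0.249
```

```bash
python3 st.py
```

```text
t 15.975 F [-0.58 -0.96  4.14] T [-0.03   0.136 -0.012] [0.61490794 0.11068518 0.11354693]
togo (array([  1.9,   0. , -56.5]), array([-0.07,  0.02, -0.03])) tip depth 57.953065686528774
keyframe mm 23.61847633483318 0.0976822354506352 F key -0.7629816951772127 -0.81964399523069
```

Emit:
drive_tool(motion=[0, 0, 0.3, 0, 0, 0, 10, 0, 0, 0.5, 0, 0, 0, 10, 0, 0, 0.5, 0, 0, 0, 10])

```text
t: 16.35
tcp_pos: [0.6149, 0.1107, 0.1132]
tool_rot: [0.995, 0.102, -0.0, -0.001]
force: [-2.2, -0.2, 5.8]
finger_gap: 0.25
```

```bash
python3 st.py
```

```text
t 16.35 F [-2.18 -0.24  5.76] T [0.017 0.251 0.036] [0.61487351 0.11071136 0.11323633]
togo (array([  1.9,   0.1, -56.8]), array([-0.07,  0.02, -0.03])) tip depth 58.26366751957135
keyframe mm 23.590066353308615 0.1303009315881497 F key -2.1863557407397654 0.20396351530869944
```

Emit:
drive_tool(motion=[0, 0, 0.3, 0, 0, 0, 10, 0, 0, 0.5, 0, 0, 0, 10, 0, 0, 0.5, 0, 0, 0, 10])

```text
t: 16.73
tcp_pos: [0.6149, 0.1107, 0.1131]
tool_rot: [0.995, 0.102, -0.0, -0.001]
force: [-2.5, -1.1, 6.1]
finger_gap: 0.249
```

```bash
python3 st.py
```

```text
t 16.725 F [-2.51 -1.1   6.1 ] T [-0.056  0.26  -0.013] [0.61488896 0.1106944  0.11306225]
togo (array([  1.9,   0. , -56.9]), array([-0.07,  0.01, -0.03])) tip depth 58.43775252572432
keyframe mm 23.601760068792053 0.11056050534620723 F key -2.679795131219473 -0.5695298968341584
```

The key is going tight at a depth of about 58 mm. I'm increasing the push in stages.

Emit:
drive_tool(motion=[0, 0, 0.4, 0, 0, 0, 10, 0, 0, 0.7, 0, 0, 0, 10, 0, 0, 0.9, 0, 0, 0, 10, 0, 0, 0.9, 0, 0, 0, 10])

```text
t: 17.23
tcp_pos: [0.6148, 0.1107, 0.1128]
tool_rot: [0.995, 0.102, -0.0, -0.0]
force: [-3.1, -0.8, 7.9]
finger_gap: 0.248
```

```bash
python3 st.py
```

```text
t 17.225 F [-3.11 -0.84  7.88] T [-0.001  0.361  0.034] [0.61484913 0.11065806 0.11275979]
togo (array([  1.9,   0. , -57.2]), array([-0.06,  0.  , -0.02])) tip depth 58.74021048125347
keyframe mm 23.55538252099916 0.08304969336817337 F key -3.2163600552730696 -0.19299813848628386
```

Emit:
drive_tool(motion=[-0.1, 0, 0.7, 0, 0, 0, 10, -0.2, 0, 1.0, 0, 0, 0, 10, -0.2, 0, 1.3, 0, 0, 0, 10, -0.2, 0, 1.3, 0, 0, 0, 10])

```text
t: 17.73
tcp_pos: [0.6148, 0.1106, 0.1122]
tool_rot: [0.995, 0.102, 0.0, -0.0]
force: [-3.7, -1.0, 9.1]
finger_gap: 0.245
```

```bash
python3 st.py
```

```text
t 17.725 F [-3.66 -1.05  9.08] T [-0.017  0.278 -0.065] [0.61475526 0.1106498  0.11216995]
togo (array([  2.1,   0. , -57.8]), array([-0.05, -0.03, -0.02])) tip depth 59.33005071821132
keyframe mm 23.461791680292105 0.0939968551657772 F key -3.792229953458639 -0.2823280470332237
```

Emit:
drive_tool(motion=[-0.1, 0, 0.8, 0, 0, 0, 10, -0.1, 0, 1.2, 0, 0, 0, 10, -0.1, 0, 1.4, 0, 0, 0, 10, -0.1, 0, 1.4, 0, 0, 0, 10])

```text
t: 18.23
tcp_pos: [0.6147, 0.1106, 0.1118]
tool_rot: [0.995, 0.102, 0.0, -0.0]
force: [-3.5, -1.0, 9.4]
finger_gap: 0.25
```

```bash
python3 st.py
```

```text
t 18.225 F [-3.45 -0.96  9.43] T [-0.088  0.431  0.007] [0.61472916 0.11062045 0.11181266]
togo (array([  2.1,   0. , -58.2]), array([-0.04, -0.06, -0.01])) tip depth 59.68733623983698
keyframe mm 23.430282713010936 0.07055588240687345 F key -3.5758637508925637 -0.24237064029646438
```

```bash
python3 st.py 25.5 pics/o9.png
```

```text
t 18.225 F [-3.45 -0.96  9.43] T [-0.088  0.431  0.007] [0.61472916 0.11062045 0.11181266]
togo (array([  2.1,   0. , -58.2]), array([-0.04, -0.06, -0.01])) tip depth 59.68733623983698
keyframe mm 23.430282713010936 0.07055588240687345 F key -3.5758637508925637 -0.24237064029646438
```

View pics/o9.png

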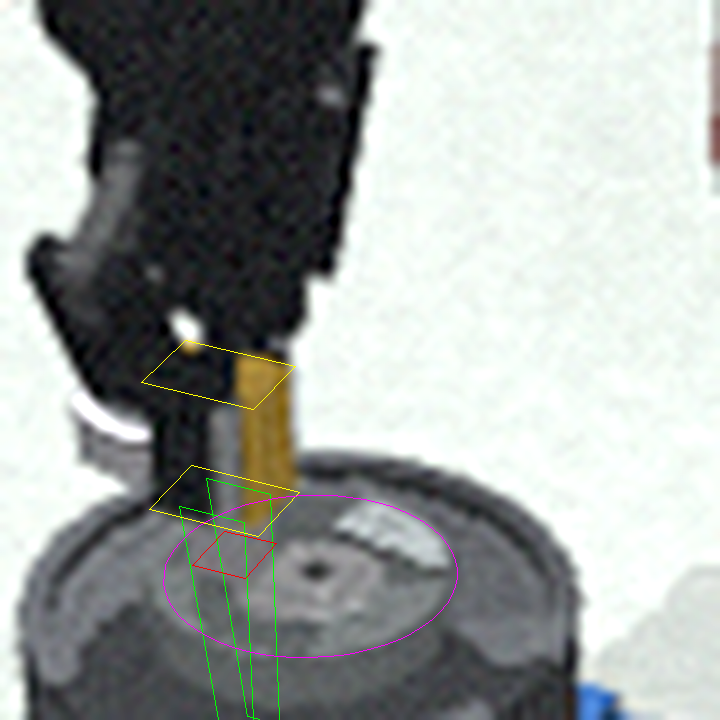

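The head's position relative to the fingers is unchanged (corner at about (258,523), same offset from the overlay), so there is no slip. Pushing a bit more.

Emit:
drive_tool(motion=[0, 0, 0.8, 0, 0, 0, 10, 0, 0, 1.2, 0, 0, 0, 10, 0, 0, 1.6, 0, 0, 0, 10, 0, 0, 1.6, 0, 0, 0, 10], force=90)

```text
t: 18.77
tcp_pos: [0.6147, 0.1106, 0.1114]
tool_rot: [0.995, 0.102, 0.001, -0.0]
force: [-4.9, -0.8, 9.7]
finger_gap: 0.242
```

```bash
python3 st.py
```

```text
t 18.775 F [-4.95 -0.78  9.68] T [-0.053  0.445  0.036] [0.61469393 0.11062305 0.11141456]
togo (array([  2.2,   0.1, -58.6]), array([-0.03, -0.08, -0.  ])) tip depth 60.08544487028647
keyframe mm 23.39630783876432 0.08023993422375686 F key -5.003384212484886 0.23977947630821542
```

The arm is carrying about 5 N of side load that the shaft should take. I'll ease towards the shaft.

Emit:
drive_tool(motion=[-0.3, 0, 0.8, 0, 0, 0, 10, -0.6, 0, 0.8, 0, 0, 0, 10, -0.6, 0, 0.8, 0, 0, 0, 10])

```text
t: 19.15
tcp_pos: [0.6146, 0.1106, 0.1114]
tool_rot: [0.995, 0.102, 0.001, -0.0]
force: [-2.3, -0.8, 7.9]
finger_gap: 0.246
```

```bash
python3 st.py
```

```text
t 19.15 F [-2.34 -0.82  7.91] T [0.02  0.185 0.022] [0.61457871 0.11060442 0.11142387]
togo (array([  2.4,   0.1, -58.6]), array([-0.02, -0.16, -0.  ])) tip depth 60.07612815997608
keyframe mm 23.279707477527904 0.0853628878429635 F key -2.46170912109707 -0.3239062104163663
```

The key is firmly wedged. I'll release it, then finish with a clean measured push on top of the head with shut fingers.

Emit:
drive_tool(motion=[0, 0, 0, 0, 0, 0, 10, 0, 0, 0, 0, 0, 0, 50, 0, 0, 0, 0, 0, 0, 60, 0, 0, 0, 0, 0, 0, 60, 0, 0, -20, 0, 0, 0, 60, 0, 0, -50, 0, 0, 0, 60, 0, 0, -50, 0, 0, 0, 30, 0, 0, -50, 0, 0, 0, 0])

```text
t: 20.15
tcp_pos: [0.6139, 0.1106, 0.1607]
tool_rot: [0.995, 0.102, 0.001, -0.0]
force: [-0.4, 0.5, -1.0]
finger_gap: 0.283
```

```bash
python3 st.py 25.5 pics/o10.png
```

```text
t 20.15 F [-0.37  0.53 -1.04] T [-0.064 -0.036  0.012] [0.61391033 0.11057781 0.16071043]
togo (array([ 2.9,  0.2, -9.3]), array([-0.04, -0.1 , -0.  ])) tip depth 10.78957122220084
keyframe mm 22.61981931562326 0.19484438782158062 F key -0.25435991965234644 0.591253323887263
```

View pics/o10.png

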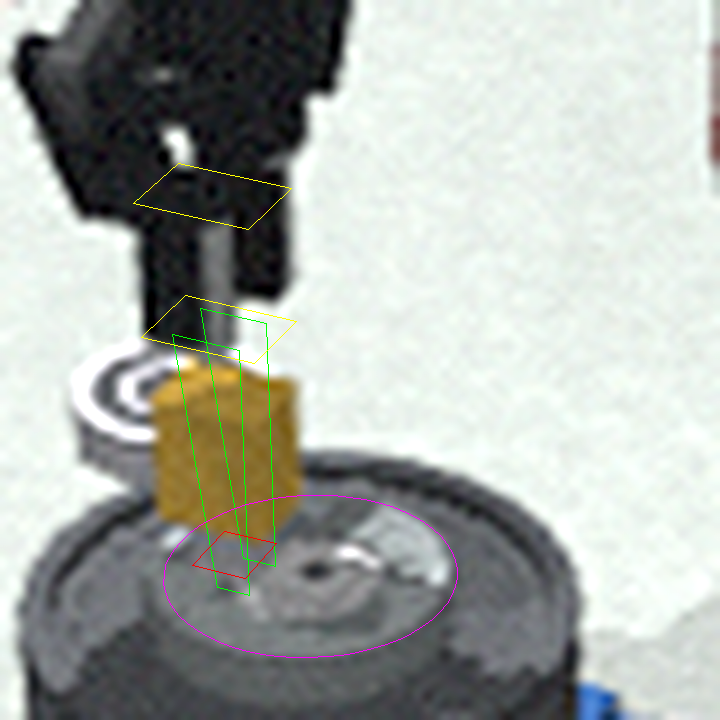

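The key stands upright on its own, with head top centre at about (228,180). Next I push on the head top.

Emit:
drive_tool(motion=[0.7, 0.1, 0, 0, 0, 0, 0, 0.7, 0.1, 4, 0, 0, 0, 0, 0.7, 0.1, 8, 0, 0, 0, 0, 0.7, 0.1, 11, 0, 0, 0, 0, 0.7, 0.1, 11, 0, 0, 0, 0])

```text
t: 20.82
tcp_pos: [0.614, 0.1106, 0.1488]
tool_rot: [0.995, 0.102, -0.0, -0.0]
force: [-0.6, 0.1, -0.2]
finger_gap: 0.002
```

```bash
python3 st.py
```

```text
t 20.825 F [-0.56  0.13 -0.21] T [ 0.004  0.039 -0.028] [0.61402997 0.11060121 0.14881214]
togo (array([  2.8,   0.2, -21.2]), array([-0.06,  0.01, -0.01])) tip depth 22.687863686378734
keyframe mm 22.741721030976837 0.19349377203074214 F key -0.5260525044843046 0.2439116525768962
```

Emit:
drive_tool(motion=[0.5, 0, 0.8, 0, 0, 0, 0, 0.5, 0, 1.6, 0, 0, 0, 0, 0.5, 0, 2.2, 0, 0, 0, 0, 0.5, 0, 2.2, 0, 0, 0, 0])

```text
t: 21.32
tcp_pos: [0.6145, 0.1107, 0.1466]
tool_rot: [0.995, 0.102, -0.0, -0.0]
force: [0.4, 0.3, 0.7]
finger_gap: 0.0
```

Emit:
drive_tool(motion=[0, 0, 0.4, 0, 0, 0, 0, 0, 0, 0.7, 0, 0, 0, 0, 0, 0, 0.7, 0, 0, 0, 0])

```text
t: 21.7
tcp_pos: [0.6145, 0.1107, 0.1459]
tool_rot: [0.995, 0.102, -0.0, -0.0]
force: [0.1, 0.1, 0.3]
finger_gap: -0.002
```

```bash
python3 st.py
```

```text
t 21.7 F [0.06 0.14 0.33] T [ 0.009  0.008 -0.005] [0.61452339 0.11069288 0.14591859]
togo (array([  2.3,   0.2, -24.1]), array([-0.06,  0.01, -0.01])) tip depth 25.581408902101643
keyframe mm 23.24347312721364 0.18320282032290836 F key 0.09005123082217834 0.12444190347859324
```

Emit:
drive_tool(motion=[0, 0, 0.4, 0, 0, 0, 0, 0, 0, 0.7, 0, 0, 0, 0, 0, 0, 0.7, 0, 0, 0, 0])

```text
t: 22.08
tcp_pos: [0.6145, 0.1107, 0.1451]
tool_rot: [0.995, 0.102, -0.0, -0.0]
force: [-0.4, 0.1, 0.6]
finger_gap: -0.004
```

Emit:
drive_tool(motion=[0, 0, 0.4, 0, 0, 0, 0, 0, 0, 0.7, 0, 0, 0, 0, 0, 0, 0.7, 0, 0, 0, 0])

```text
t: 22.45
tcp_pos: [0.6144, 0.1107, 0.1444]
tool_rot: [0.995, 0.102, -0.0, -0.001]
force: [0.5, -0.0, 0.0]
finger_gap: 0.003
```

```bash
python3 st.py
```

```text
t 22.45 F [ 0.48 -0.01  0.04] T [ 0.015  0.019 -0.02 ] [0.61442454 0.11070254 0.14440087]
togo (array([  2.3,   0.2, -25.6]), array([-0.06,  0.02, -0.01])) tip depth 27.09913220716631
keyframe mm 23.148639098657743 0.21271443123636896 F key 0.46441349242019847 -0.10227814026817848
```

Emit:
drive_tool(motion=[0, 0, 0.4, 0, 0, 0, 0, 0, 0, 0.7, 0, 0, 0, 0, 0, 0, 0.7, 0, 0, 0, 0])

```text
t: 22.82
tcp_pos: [0.6144, 0.1107, 0.1437]
tool_rot: [0.995, 0.102, -0.0, -0.001]
force: [0.2, -0.2, -0.3]
finger_gap: -0.003
```

Emit:
drive_tool(motion=[0, 0, 0.4, 0, 0, 0, 0, 0, 0, 0.7, 0, 0, 0, 0, 0, 0, 0.7, 0, 0, 0, 0])

```text
t: 23.2
tcp_pos: [0.6144, 0.1107, 0.143]
tool_rot: [0.995, 0.102, -0.0, -0.001]
force: [0.5, -0.3, -0.1]
finger_gap: -0.003
```

```bash
python3 st.py 25.5 pics/o11.png
```

```text
t 23.2 F [ 0.49 -0.31 -0.13] T [-0.001  0.002 -0.043] [0.61443137 0.11068296 0.14300214]
togo (array([  2.3,   0.2, -27. ]), array([-0.06,  0.02, -0.01])) tip depth 28.497862552067847
keyframe mm 23.151358291244772 0.19214895284321185 F key 0.42003800148433 -0.3999153345109701
```

View pics/o11.png

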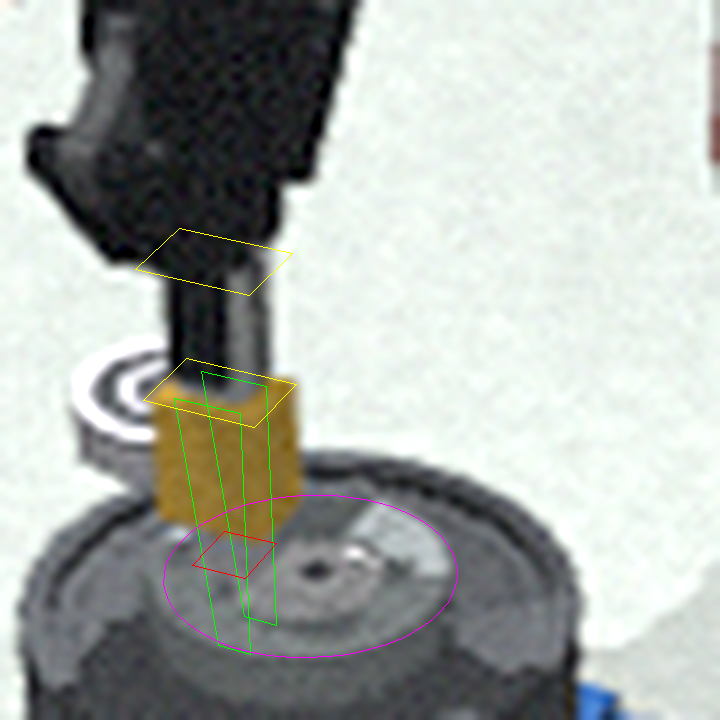

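The fingertips at about (229,182) are just above or on the head top. Continuing.

Emit:
drive_tool(motion=[0, 0, 0.4, 0, 0, 0, 0, 0, 0, 0.7, 0, 0, 0, 0, 0, 0, 0.7, 0, 0, 0, 0])

```text
t: 23.62
tcp_pos: [0.6145, 0.1107, 0.1428]
tool_rot: [0.995, 0.102, -0.0, -0.0]
force: [-1.6, 0.0, 4.8]
finger_gap: -0.001
```

Emit:
drive_tool(motion=[0, 0, 0.4, 0, 0, 0, 0, 0, 0, 0.7, 0, 0, 0, 0, 0, 0, 0.7, 0, 0, 0, 0])

```text
t: 24.0
tcp_pos: [0.6145, 0.1106, 0.1426]
tool_rot: [0.995, 0.102, 0.0, -0.0]
force: [-1.4, -0.3, 5.6]
finger_gap: 0.002
```

```bash
python3 st.py
```

```text
t 24.0 F [-1.41 -0.26  5.65] T [-0.023  0.276  0.023] [0.61448167 0.11063308 0.14256843]
togo (array([  2.3,   0.1, -27.4]), array([-0.04, -0.01,  0.  ])) tip depth 28.931565360581583
keyframe mm 23.19049979143284 0.1331097105577184 F key -1.4334555495238404 0.03262189724805239
```

Contact is at z≈0.143. I'm increasing the push.

Emit:
drive_tool(motion=[0, 0, 0.6, 0, 0, 0, 0, 0, 0, 0.8, 0, 0, 0, 0, 0, 0, 1.0, 0, 0, 0, 0, 0, 0, 1.0, 0, 0, 0, 0])

```text
t: 24.5
tcp_pos: [0.6145, 0.1106, 0.1423]
tool_rot: [0.995, 0.102, 0.0, -0.0]
force: [-2.1, -1.2, 7.1]
finger_gap: 0.002
```

```bash
python3 st.py
```

```text
t 24.5 F [-2.08 -1.24  7.07] T [-0.039  0.401 -0.012] [0.61449174 0.11061432 0.14232777]
togo (array([  2.3,   0.1, -27.7]), array([-0.03, -0.02,  0.  ])) tip depth 29.172226793427015
keyframe mm 23.19654833602391 0.11269913928763568 F key -2.290389777565036 -0.7874596398526266
```

Emit:
drive_tool(motion=[0, 0, 0.9, 0, 0, 0, 0, 0, 0, 1.2, 0, 0, 0, 0, 0, 0, 1.4, 0, 0, 0, 0, 0, 0, 1.4, 0, 0, 0, 0])

```text
t: 25.0
tcp_pos: [0.6145, 0.1106, 0.1421]
tool_rot: [0.995, 0.102, 0.0, -0.0]
force: [-3.6, -0.1, 8.5]
finger_gap: -0.001
```

```bash
python3 st.py
```

```text
t 25.0 F [-3.57 -0.11  8.48] T [-0.03   0.489 -0.018] [0.61447643 0.11056278 0.14205949]
togo (array([  2.3,   0.1, -27.9]), array([-0.02, -0.04,  0.01])) tip depth 29.440512600632907
keyframe mm 23.171112237822356 0.06532755780342786 F key -3.5164254381484135 0.6150336144291167
```

Emit:
drive_tool(motion=[0, 0, 1.2, 0, 0, 0, 0, 0, 0, 1.6, 0, 0, 0, 0, 0, 0, 1.9, 0, 0, 0, 0, 0, 0, 1.9, 0, 0, 0, 0])

```text
t: 25.5
tcp_pos: [0.6145, 0.1105, 0.1417]
tool_rot: [0.995, 0.102, 0.001, -0.0]
force: [-3.9, -0.2, 9.9]
finger_gap: -0.003
```

```bash
python3 st.py
```

```text
t 25.5 F [-3.89 -0.24  9.93] T [-0.138  0.566  0.009] [0.61454416 0.11050267 0.14170802]
togo (array([  2.3,  -0. , -28.3]), array([ 0.  , -0.08,  0.02])) tip depth 29.791978973046252
keyframe mm 23.225241567474676 -0.007262815104278658 F key -3.862192429999371 0.5549693642532108
```

Emit:
drive_tool(motion=[0, 0, 1.7, 0, 0, 0, 0, 0, 0, 2.1, 0, 0, 0, 0, 0, 0, 2.5, 0, 0, 0, 0, 0, 0, 2.5, 0, 0, 0, 0])

```text
t: 26.0
tcp_pos: [0.6146, 0.1104, 0.1413]
tool_rot: [0.995, 0.102, 0.001, 0.0]
force: [-4.9, -0.8, 13.6]
finger_gap: 0.001
```

```bash
python3 st.py
```

```text
t 26.0 F [-4.86 -0.8  13.64] T [-0.066  0.76   0.025] [0.61456201 0.11043953 0.14126094]
togo (array([  2.3,  -0.1, -28.7]), array([ 0.03, -0.12,  0.03])) tip depth 30.239059116577344
keyframe mm 23.229916277546415 -0.07271428074892876 F key -4.917890259988357 0.19783256292659962
```

Emit:
drive_tool(motion=[0, 0, 2.2, 0, 0, 0, 0, 0, 0, 2.2, 0, 0, 0, 0])

```text
t: 26.25
tcp_pos: [0.6146, 0.1104, 0.1412]
tool_rot: [0.995, 0.102, 0.001, 0.0]
force: [-4.6, 0.0, 14.9]
finger_gap: 0.002
```

```bash
python3 st.py
```

```text
t 26.25 F [-4.64  0.   14.87] T [-0.072  0.799  0.014] [0.61457133 0.11042562 0.14124553]
togo (array([  2.3,  -0.1, -28.7]), array([ 0.05, -0.16,  0.04])) tip depth 30.25446982474958
keyframe mm 23.236222536714575 -0.08822525683612827 F key -4.540040373670159 0.9439831025173264
```

A push of 14 to 15 N has been reached and the key has stopped. I'm backing off straight up.

Emit:
drive_tool(motion=[0, 0, 0, 0, 0, 0, 0, 0, 0, -1, 0, 0, 0, 0, 0, 0, -15, 0, 0, 0, 0, 0, 0, -50, 0, 0, 0, 0, 0, 0, -90, 0, 0, 0, 0, 0, 0, -90, 0, 0, 0, 0])

```text
t: 27.0
tcp_pos: [0.617, 0.1105, 0.2356]
tool_rot: [0.995, 0.102, 0.006, 0.001]
force: [1.1, -0.4, 0.4]
finger_gap: 0.002
```

Emit:
drive_tool(motion=[-50, 0, 0, 0, 0, 0, 0, -100, 0, 0, 0, 0, 0, 0, -150, 0, 0, 0, 0, 0, 0, -150, 0, 0, 0, 0, 0, 0])

```text
t: 27.5
tcp_pos: [0.4646, 0.0801, 0.2327]
tool_rot: [0.995, 0.102, 0.002, 0.0]
force: [0.8, 0.5, 1.1]
finger_gap: 0.005
```

```bash
python3 st.py; python3 - <<'E'
from h import *
from station import manip
for n in("side","top"):
    d=manip.snapshot(n);im=np.ascontiguousarray(d["color"][:,:,::-1]);cv2.imwrite(f"pics/{n}12.png",im)
    if n=="side": crop(im,200,150,80,80,9,"pics/s12.png",1.2)
E
```

```text
t 27.5 F [0.8  0.46 1.06] T [-0.015 -0.038  0.009] [0.46456507 0.08010627 0.23269436]
togo (array([155. ,   0.7,  63.4]), array([ 0.04, -0.26,  0.02])) tip depth -61.194361168303985
keyframe mm -129.801704959794 0.6417352112917217 F key 0.8761054648332314 0.2890845236001399
```

View pics/s12.png

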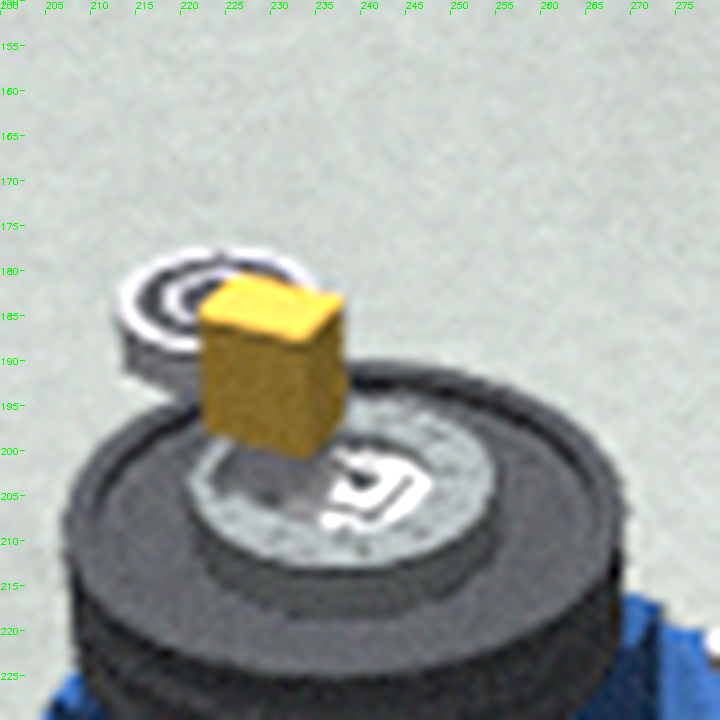

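View pics/top12.png

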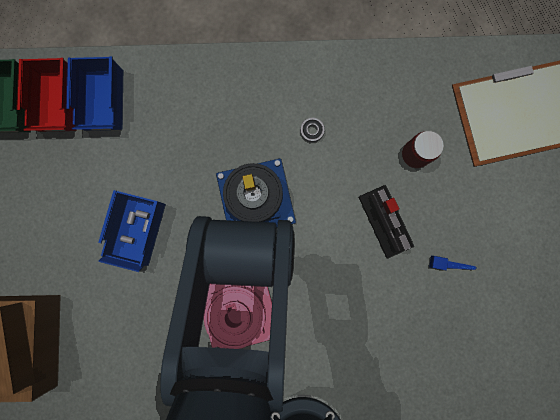

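View pics/side12.png

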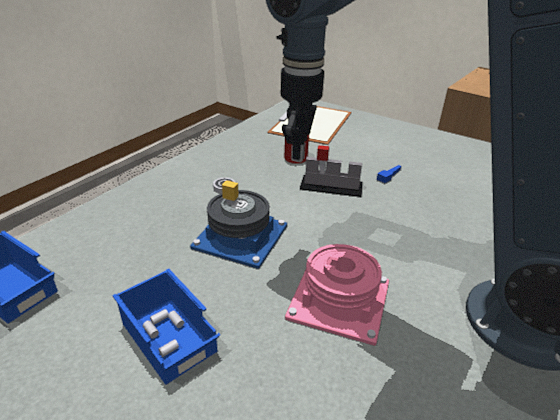

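In these views the key stands wedged upright in the hub, with its head at about (230,190) in the side crop. The red key, tin, bearing and bins are where they were, and the arm is clear.

```bash
python3 -c "
from station import manip
print(manip.sign_off())"
```

```text
the job is handed in; nothing more can be done
None
```

The yellow key is wedged upright in the pulley's keyway with its sloping side towards the hub, and the job is handed in. It took about 27.5 s on the robot clock.

- **Seating:** I pushed the key down while gripping it. It met the hub at a tip depth of about 47 mm, dragged the hub along, and began to go tight at about 58 mm. I then let go and pushed on top of the head with shut fingers. The last two readings were 13.6 N and 14.9 N, with noise of about ±0.7 N, and the key had stopped moving.
- **Last pictures:** The key stands upright on its own and the hub shows no crack. The red key, bearing, tin, bin and look-alikes look unmoved. The arm was clear, with the wrist force near zero.

**Checks that disagreed:**
- The head's top was about 3 mm lower than I worked out from the grip. The key may have slipped a little in the fingers, so the depths above could be off by about 3 mm.
- The push rose by only about 3 N per mm while gripped, against the 6 N stated. That is why I did the final push on the head.
- A side load of up to 5 N showed on the wrist during the pushes.

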